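# Load the stake holder and rack the scrapers

### The job

Make the metalworking bench ready: slide the keeper bar of the steel holder fully open, turn each stake on the bench so that the flat of its D-shaped shank matches a hole of the holder, and set it fully down in that hole; when all the stakes are down, slide the keeper bar fully shut over their flanges. Slide every scraper lying on the bench blade first into a slot of the wooden rack, all the way to the handle, one to a slot; leave the jar, bowl, tin and hammer where they are.

Things in the scene. Friction and masses are not known exactly. Their poses are not given: they have to be found in the camera images.
- stake0: stake with steel-grey flange, 46 mm tall, 260 g, bottom-heavy, upright; may be absent. Origin: centre of underside. 0-14 mm up: D shank, 44 mm diameter, flat 15 mm from the axis, lowest 3 mm tapered; 14-20 mm: flange, 56 mm diameter; 20-46 mm: square head 16 x 16 mm to grip, faces square to x and y. +x points to the flat; flange flat and white mark on that side. Fits any hole
- stake1: stake with brass-yellow flange, 46 mm tall, 260 g, bottom-heavy, upright; may be absent. Origin: centre of underside. 0-14 mm up: D shank, 44 mm diameter, flat 15 mm from the axis, lowest 3 mm tapered; 14-20 mm: flange, 56 mm diameter; 20-46 mm: square head 16 x 16 mm to grip, faces square to x and y. +x points to the flat; flange flat and white mark on that side. Fits any hole
- stake2: stake with copper-red flange, 46 mm tall, 260 g, bottom-heavy, upright; may be absent. Origin: centre of underside. 0-14 mm up: D shank, 44 mm diameter, flat 15 mm from the axis, lowest 3 mm tapered; 14-20 mm: flange, 56 mm diameter; 20-46 mm: square head 16 x 16 mm to grip, faces square to x and y. +x points to the flat; flange flat and white mark on that side. Fits any hole
- holder: fixed dark steel plate lying on the bench, 130 mm (x) by 230 mm (y), 26 mm thick; origin at the centre of its underside, its -x side faces the robot (within about 0.2 rad). Three D-shaped holes stand in a row along its y, 30 mm to +x of its centre and 70 mm apart
- hole0 (a point): centre of the mouth of a D-shaped hole in the holder's top face (26 mm above the bench), z up; +x points to the hole's flat. Diameter 46 mm, flat 16 mm from the centre, 16 mm deep: a shank goes in 14 mm until the flange rests on the plate. The flat side is white, with a white mark on the plate beside it; the three holes are turned differently
- hole1 (a point): centre of the mouth of a D-shaped hole in the holder's top face (26 mm above the bench), z up; +x points to the hole's flat. Diameter 46 mm, flat 16 mm from the centre, 16 mm deep: a shank goes in 14 mm until the flange rests on the plate. The flat side is white, with a white mark on the plate beside it; the three holes are turned differently
- hole2 (a point): centre of the mouth of a D-shaped hole in the holder's top face (26 mm above the bench), z up; +x points to the hole's flat. Diameter 46 mm, flat 16 mm from the centre, 16 mm deep: a shank goes in 14 mm until the flange rests on the plate. The flat side is white, with a white mark on the plate beside it; the three holes are turned differently
- keeper (a joint): brass keeper bar, travel in m along the holder's x: 0 shut (pushed to +x, over the flanges' robot-side edges), 0.06 fully open (towards the robot, clear of the holes). About 2 N of friction; stays where left. 10 mm wide, spans the holder's y, 9 to 17 mm above the plate: it passes 3 mm over a seated flange, but a stake that is not down stops it
- keeper_post (a point): centre of the top of the red upright post that moves the keeper bar: 12 mm diameter, 32 mm tall, standing midway along the bar and 28 mm to its robot side; top 75 mm above the bench; axes as the holder's
- scraper0: flat scraper with a dark wooden handle, 170 mm long, 90 g, lying flat on the bench; may be absent. Origin on its underside at the shoulder where the blade leaves the handle; +x points along the blade, z up. Blade: from the origin to 80 mm along +x, 24 mm wide, 4 mm thick, tip corners cut. Handle: from the origin to 90 mm along -x, 22 mm wide, 14 mm thick, with the same flat underside as the blade. It balances about 14 mm in front of the shoulder
- scraper1: flat scraper with a red handle, 170 mm long, 90 g, lying flat on the bench; may be absent. Origin on its underside at the shoulder where the blade leaves the handle; +x points along the blade, z up. Blade: from the origin to 80 mm along +x, 24 mm wide, 4 mm thick, tip corners cut. Handle: from the origin to 90 mm along -x, 22 mm wide, 14 mm thick, with the same flat underside as the blade. It balances about 14 mm in front of the shoulder
- scraper2: flat scraper with a blue handle, 170 mm long, 90 g, lying flat on the bench; may be absent. Origin on its underside at the shoulder where the blade leaves the handle; +x points along the blade, z up. Blade: from the origin to 80 mm along +x, 24 mm wide, 4 mm thick, tip corners cut. Handle: from the origin to 90 mm along -x, 22 mm wide, 14 mm thick, with the same flat underside as the blade. It balances about 14 mm in front of the shoulder
- rack: fixed pale wooden block, 90 mm (x) by 180 mm (y), 55 mm high; origin at the centre of its underside; its front, with three flat slots side by side, faces the robot (-x, within about 0.2 rad)
- slot0 (a point): middle of the lower edge of a slot's mouth in the front face of the rack, 30 mm above the bench; +x points into the slot, level. The slot is 30 mm wide, 9 mm high and 86 mm deep: a blade goes in flat until the handle's shoulder meets the face. A 14 mm slit in the rack's top shows each slot from above. Any scraper fits any slot; slots are 62 mm apart
- slot1 (a point): middle of the lower edge of a slot's mouth in the front face of the rack, 30 mm above the bench; +x points into the slot, level. The slot is 30 mm wide, 9 mm high and 86 mm deep: a blade goes in flat until the handle's shoulder meets the face. A 14 mm slit in the rack's top shows each slot from above. Any scraper fits any slot; slots are 62 mm apart
- slot2 (a point): middle of the lower edge of a slot's mouth in the front face of the rack, 30 mm above the bench; +x points into the slot, level. The slot is 30 mm wide, 9 mm high and 86 mm deep: a blade goes in flat until the handle's shoulder meets the face. A 14 mm slit in the rack's top shows each slot from above. Any scraper fits any slot; slots are 62 mm apart
- jar: bystander: amber jar, 60 mm diameter, 85 mm tall; origin under its centre
- pitch_bowl: bystander: dark bowl, 120 mm wide, 50 mm high; origin under its centre
- tin: bystander: aluminium tin beyond the holder, 42 mm diameter, 45 mm tall; origin under its centre
- hammer: bystander: hammer of 240 mm lying on the bench, along its x
Not all that is in view belongs to the job. Leave any green look-alike of the stake2 alone. Leave any turquoise look-alike of the scraper1 alone.

How it is judged:
On the way, in this order (a step that is already met when the one before it is completed fails the run):
1. the keeper bar is slid open, clear of the holes (value of joint keeper above 0.03 m), for 0.2 s.
2. every stake present is keyed and fully down in a hole, with the keeper still open (((horizontal distance between stake0 and hole0 below 0.0035 m and z of stake0 in the frame of hole0 below -0.0115 m and angle between the x axis of stake0 and the x axis of hole0, either way round below 0.15 rad) or (horizontal distance between stake0 and hole1 below 0.0035 m and z of stake0 in the frame of hole1 below -0.0115 m and angle between the x axis of stake0 and the x axis of hole1, either way round below 0.15 rad) or (horizontal distance between stake0 and hole2 below 0.0035 m and z of stake0 in the frame of hole2 below -0.0115 m and angle between the x axis of stake0 and the x axis of hole2, either way round below 0.15 rad)) and angle between each of stake0, stake1, stake2's own z axis and vertical below 0.08 rad and linear speed of each of stake0, stake1, stake2 below 0.03 m/s and ((horizontal distance between stake1 and hole0 below 0.0035 m and z of stake1 in the frame of hole0 below -0.0115 m and angle between the x axis of stake1 and the x axis of hole0, either way round below 0.15 rad) or (horizontal distance between stake1 and hole1 below 0.0035 m and z of stake1 in the frame of hole1 below -0.0115 m and angle between the x axis of stake1 and the x axis of hole1, either way round below 0.15 rad) or (horizontal distance between stake1 and hole2 below 0.0035 m and z of stake1 in the frame of hole2 below -0.0115 m and angle between the x axis of stake1 and the x axis of hole2, either way round below 0.15 rad)) and ((horizontal distance between stake2 and hole0 below 0.0035 m and z of stake2 in the frame of hole0 below -0.0115 m and angle between the x axis of stake2 and the x axis of hole0, either way round below 0.15 rad) or (horizontal distance between stake2 and hole1 below 0.0035 m and z of stake2 in the frame of hole1 below -0.0115 m and angle between the x axis of stake2 and the x axis of hole1, either way round below 0.15 rad) or (horizontal distance between stake2 and hole2 below 0.0035 m and z of stake2 in the frame of hole2 below -0.0115 m and angle between the x axis of stake2 and the x axis of hole2, either way round below 0.15 rad))), for 0.2 s.
3. then the keeper bar is slid shut (value of joint keeper below 0.006 m), for 0.2 s.
At the end, for the whole second after the job is handed in: stakes: in a hole within 3.5 mm, flat matched to 0.15 rad, 11.5 mm or more deep, upright (0.08 rad); keeper within 6 mm of shut; scrapers: in a slot, shoulder within 8 mm of the rack's front, 6 mm off the slot's middle at most, in line to 0.12 rad; all at rest (all of step 2 and value of joint keeper below 0.006 m and ((x of scraper0 in the frame of slot0 above -0.008 m and y of scraper0 in the frame of slot0 between -0.006 and 0.006 m and z of scraper0 in the frame of slot0 between -0.004 and 0.009 m and angle between the x axis of scraper0 and the x axis of slot0, either way round below 0.12 rad) or (x of scraper0 in the frame of slot1 above -0.008 m and y of scraper0 in the frame of slot1 between -0.006 and 0.006 m and z of scraper0 in the frame of slot1 between -0.004 and 0.009 m and angle between the x axis of scraper0 and the x axis of slot1, either way round below 0.12 rad) or (x of scraper0 in the frame of slot2 above -0.008 m and y of scraper0 in the frame of slot2 between -0.006 and 0.006 m and z of scraper0 in the frame of slot2 between -0.004 and 0.009 m and angle between the x axis of scraper0 and the x axis of slot2, either way round below 0.12 rad)) and linear speed of each of scraper0, scraper1, scraper2 below 0.03 m/s and ((x of scraper1 in the frame of slot0 above -0.008 m and y of scraper1 in the frame of slot0 between -0.006 and 0.006 m and z of scraper1 in the frame of slot0 between -0.004 and 0.009 m and angle between the x axis of scraper1 and the x axis of slot0, either way round below 0.12 rad) or (x of scraper1 in the frame of slot1 above -0.008 m and y of scraper1 in the frame of slot1 between -0.006 and 0.006 m and z of scraper1 in the frame of slot1 between -0.004 and 0.009 m and angle between the x axis of scraper1 and the x axis of slot1, either way round below 0.12 rad) or (x of scraper1 in the frame of slot2 above -0.008 m and y of scraper1 in the frame of slot2 between -0.006 and 0.006 m and z of scraper1 in the frame of slot2 between -0.004 and 0.009 m and angle between the x axis of scraper1 and the x axis of slot2, either way round below 0.12 rad)) and ((x of scraper2 in the frame of slot0 above -0.008 m and y of scraper2 in the frame of slot0 between -0.006 and 0.006 m and z of scraper2 in the frame of slot0 between -0.004 and 0.009 m and angle between the x axis of scraper2 and the x axis of slot0, either way round below 0.12 rad) or (x of scraper2 in the frame of slot1 above -0.008 m and y of scraper2 in the frame of slot1 between -0.006 and 0.006 m and z of scraper2 in the frame of slot1 between -0.004 and 0.009 m and angle between the x axis of scraper2 and the x axis of slot1, either way round below 0.12 rad) or (x of scraper2 in the frame of slot2 above -0.008 m and y of scraper2 in the frame of slot2 between -0.006 and 0.006 m and z of scraper2 in the frame of slot2 between -0.004 and 0.009 m and angle between the x axis of scraper2 and the x axis of slot2, either way round below 0.12 rad))); the robot touches nothing.
It fails at once if the jar is pushed more than 40 mm (distance of jar from where it was at the start of the episode above 0.04 m).
It fails at once if the bowl is pushed more than 40 mm (distance of pitch_bowl from where it was at the start of the episode above 0.04 m).
It fails at once if the tin is pushed more than 40 mm (distance of tin from where it was at the start of the episode above 0.04 m).
It fails at once if the hammer is pushed more than 40 mm (distance of hammer from where it was at the start of the episode above 0.04 m).
Of stake0, stake1, stake2 only 2 to 3 are there at a start; the rules pass over those that are not, and their reading is None.
Of scraper0, scraper1, scraper2 only 2 to 3 are there at a start; the rules pass over those that are not, and their reading is None.
At some moment in a run one of stake0, stake1, stake2, scraper0, scraper1, scraper2 may be knocked a few centimetres aside while the robot is not near it.
Once in a run the grip may slacken for a moment while it holds something.
It also fails if it takes over 210 s, if anything falls off the work surface, if the arm or the gripper's body presses on something with over 40 N, if the wrist force passes 120 N, or if a joint passes its speed limit or range.

### The arm

A 6-joint arm with a two-finger parallel gripper is mounted at the origin on the work surface. World frame = base frame: x ahead of the robot, y to its left, z up, the work surface at z = 0. Lengths are in m, angles in rad, forces in N, time in s.
With the tool pointing down it reaches from about 0.3 to 0.875 m from the base axis. Payload 4.2 kg.
Tool frame: the origin (TCP) lies midway between the tips of the shut fingers; the grasp point (between the pads) lies ctrl.pinch_z behind it (ctrl.pinch_z is the distance from the TCP to the grasp point, in m); z points along the fingers, y is the direction in which the jaws open and shut (so a half turn about z gives the same grasp; the last joint's range is limited). The gripper opens to 85 mm and grips with 20 to 120 N. Pads are 22 mm wide; open, the fingers measure 114 mm over their backs; the gripper's body (76 mm by 85 mm) begins 54 mm behind the grasp point. The pads swing forward as they close: fully open they stand 13 mm farther back than shut.
Start: joints at [-1.224, 0.32, 1.565, -0, 1.257, -0.02], TCP at [0.206, -0.537, 0.231] pointing down, gripper open.
Joint ranges: [-3.11, 3.11], [-0.84, 2.01], [0.21, 2.61], [-1.34, 4.49], [0.05, 2.63], [-2.56, 2.56]. Speed limits (rad/s): [2.57, 2.57, 3.14, 3.14, 3.14, 3.14].

### API

Orientations are given as a rotation vector (axis times angle).
In Python, from workcell import ctrl gives the robot as it stands. The module is installed in compiled form; this text tells all that it offers.
- The arm moves only by the tool step_arm, never from a script. Its argument "plan" is a list of rows, each an object of numbers: "hand": the gripper's target within -1 to 1 (shut at 1, half-way at 0, fully open at -1); "dx", "dy", "dz": the shift along the world's x, y, z in m; "yaw": the turn about the world's z in degrees. A call has 1 to 12 rows; each row shifts and turns the commanded pose from where the row before left it; what a row does not reach is not made up. A row lasts 1/12 s, in which the tool goes at most 41.7 mm and 7.16 degrees, less where a joint would pass 70% of its speed; a pose out of reach is approached as far as the arm can. A call is refused whole if a number of a shift passes 0.0417 or a number of a turn 7.16, either way. A call with a gripper value outside its range is refused whole. The fingers move at their own pace and stop on an object; "force" is the grip in N (left out, the last holds). Time passes only in rows, so rows that do not move let the fingers close. It gives the time, the measured TCP pose, the force and the opening at its end, in the units of the state.
- ctrl.get_obs(): the state, without advancing time (a new reading comes with each control period).
- ctrl.snapshot(name): name is "scene" or "side" or "wrist"; returns the picture (420x560x3 uint8, blue, green, red); there is no depth.
- ctrl.camera_info(name): a dict with "vfov" (degrees; the focal length in pixels is half the picture's height over the tangent of half this angle, whatever the lens; pixels are square), "cx", "cy" (the principal point, pixels), "k1" (the pictures are not rectified: a ray, as slopes to the right and down, at radius r is drawn at 1 + k1 r^2 times it, then the intrinsics apply), "rvec" (rotation vector, rad) and "tvec" (3), from world to camera coordinates, as OpenCV has them; the wrist camera has in their place "hand_eye" (4x4, takes a point from camera to tool coordinates, whose origin is the TCP and whose axes are the flange's). Camera axes: x right, y down, z forward; pixel columns grow to the right and rows downward; lengths in m; the calibration is good to about 2 mm. A picture is of the moment at which its call begins: read the wrist's pose just before it. camera_info takes no time and is no camera call.
- ctrl.finish_job(): hands the job in, once; it reports no verdict.
Trained networks look in the newest picture that a camera, given by its name, has taken for a name from the list of things; names that differ only in an ending like _2 or _b are one class to them, and where a whole thing is asked for, a point or a joint stands for the part that bears it (a point fixed in the world has none). Each returns a list of dicts, best first, with "score" (0 to 1); they miss things now and then, are a little off and sometimes report something else, mostly with a low value. They report only what shows in the picture. A call takes as long as a camera call. They do not tell look-alikes from the thing itself.
- ctrl.find_in(camera, label): "box" ([left, top, width, height] in pixels, round what is visible of it).
The state is a dict: "time": time; "q": joint angles; "joint_vel": joint speeds; "tau": joint torques, N m; "eef_pos": TCP position; "tool_rot": TCP orientation; "contact_force": force on the tool from outside, world axes, zero at the start; "moment": the same for the moment, N m; "grip_width": finger opening in m.
Only numpy, scipy, OpenCV 4.12 (cv2) and the standard library are available. Lean on these libraries where they do the work, as an engineer would, in place of code of your own. Each camera call takes 0.05 s, during which the arm holds its last target. There are 200 camera calls.

## Working session

There is one attempt and no reset: what is moved stays moved. The work goes in short steps, Python scripts to look and compute and a tool call to move; the robot and the scene stay as the last step left them, time stands still between calls to the robot, and variables do not carry over. Pictures are saved under pics/ and viewed, about 12 in all and at most 16, crops included, and the job is handed in when it is done.

Besides the shell and the picture viewer there is one more tool, called after ">>>" by a JSON object that holds its "api" and its "payload", one argument or row to a line. step_arm: Moves the arm, as the interface text tells. Its arguments: {"type":"object","properties":{"plan":{"type":"array","items":{"type":"object","properties":{"hand":{"type":"number"},"dx":{"type":"number"},"dy":{"type":"number"},"dz":{"type":"number"},"yaw":{"type":"number"}}}},"force":{"type":"number"}},"required":["plan"]}

```bash
mkdir -p pics; cat > h.py <<'E'
import numpy as np, cv2
from workcell import ctrl
def K(ci): 
    f=210/np.tan(np.radians(ci['vfov'])/2); return f,ci['cx'],ci['cy'],ci['k1']
def pose(name,obs=None):
    ci=ctrl.camera_info(name)
    if 'hand_eye' in ci:
        o=obs or ctrl.get_obs(); T=np.eye(4); T[:3,:3]=cv2.Rodrigues(np.array(o['tool_rot'],float))[0]; T[:3,3]=o['eef_pos']
        M=T@np.array(ci['hand_eye']); return ci,M[:3,:3],M[:3,3]
    R=cv2.Rodrigues(np.array(ci['rvec'],float))[0]; return ci,R.T,-R.T@np.array(ci['tvec'],float).ravel()
def pix2w(name,uv,z,obs=None):
    ci,R,c=pose(name,obs); f,cx,cy,k=K(ci); uv=np.atleast_2d(np.array(uv,float))
    d=(uv-[cx,cy])/f; s=d.copy()
    for _ in range(20): s=d/(1+k*(s**2).sum(1,keepdims=True))
    r=np.c_[s,np.ones(len(s))]@R.T
    return c+r*((z-c[2])/r[:,2])[:,None]
def w2pix(name,P,obs=None):
    ci,R,c=pose(name,obs); f,cx,cy,k=K(ci); p=(np.atleast_2d(P)-c)@R; s=p[:,:2]/p[:,2:]
    return s*(1+k*(s**2).sum(1,keepdims=True))*f+[cx,cy]
def rect(name,img,obs,x0,x1,y0,y1,z,ppm=2000):
    # top-down map at height z: columns = -y (left is +y), rows = -x (up is +x)
    W=int((y1-y0)*ppm);H=int((x1-x0)*ppm)
    jj,ii=np.meshgrid(np.arange(W),np.arange(H)); P=np.stack([x1-ii/ppm,y1-jj/ppm,np.full(ii.shape,z)],-1).reshape(-1,3)
    m=w2pix(name,P,obs).reshape(H,W,2).astype(np.float32)
    return cv2.remap(img,m[...,0],m[...,1],cv2.INTER_LINEAR)
E
python3 - <<'E'
from h import *
print(ctrl.get_obs(),ctrl.pinch_z)
for n in ['scene','side','wrist']:
    ci=ctrl.camera_info(n); print(n,ci)
    im=ctrl.snapshot(n); cv2.imwrite(f'pics/{n}0.png',im)
    if n!='wrist':
        print(pose(n)[2])
        for l in ['stake0','stake1','stake2','scraper0','scraper1','scraper2','holder','rack','keeper_post','jar','pitch_bowl','tin','hammer']:
            if n=='scene': print(l,[(d['box'],round(d['score'],2)) for d in ctrl.find_in(n,l)][:3])
E
```

```text
{'time': 0.0, 'q': array([-1.22397263e+00,  3.20285594e-01,  1.56570315e+00, -1.58083978e-05,
        1.25737189e+00, -2.00023129e-02]), 'joint_vel': array([-1.51355007e-03, -6.71385989e-04, -3.63694780e-04, -1.30494454e-03,
       -3.57582383e-04, -9.33595556e-05]), 'tau': array([ 2.33948494e-04, -4.15521169e+01, -2.34162641e+01,  4.04643367e-05,
        8.17588909e-03, -8.91318933e-06]), 'eef_pos': array([ 0.20605756, -0.53629441,  0.23047651]), 'tool_rot': array([-3.08718432e+00, -5.72673552e-01,  4.74834218e-04]), 'contact_force': array([-0.87923455, -0.18908444,  0.16313039]), 'moment': array([ 0.02144745,  0.01160094, -0.00356608]), 'grip_width': 0.08508989402832598} 0.0187
scene {'vfov': 57.93078316605956, 'cx': 281.3193469393657, 'cy': 210.71222417776156, 'k1': 0.010840410727169356, 'rvec': array([ 1.756123  ,  2.08114828, -0.5989944 ]), 'tvec': array([ 0.03455265, -0.3820445 ,  1.309486  ])}
[1.00727973 0.14159643 0.90952926]
stake0 [([262.4, 193.0, 18.3, 22.4], 0.79), ([360.0, 182.8, 21.0, 16.1], 0.72), ([312.0, 192.7, 23.0, 20.1], 0.71)]
stake1 [([262.4, 193.0, 18.3, 22.4]
[... 1099 characters left out ...]
650412, 'cx': 277.9319126855446, 'cy': 217.29030110354253, 'k1': 0.017417659924051945, 'rvec': array([ 1.03116233, -2.46041843,  1.04063755]), 'tvec': array([0.40779059, 0.26265212, 1.33222084])}
[-0.23455973  0.84469078  1.11425799]
wrist {'vfov': 68.60215684167248, 'cx': 282.94100370754893, 'cy': 209.22795432980246, 'k1': -0.0542215495488095, 'hand_eye': array([[-1.43345347e-04, -9.53965185e-01, -2.99917330e-01,
         7.65853483e-02],
       [ 9.99999276e-01, -4.94960506e-04,  1.09640163e-03,
         5.47340114e-04],
       [-1.19437621e-03, -2.99916955e-01,  9.53964566e-01,
        -1.42692460e-01],
       [ 0.00000000e+00,  0.00000000e+00,  0.00000000e+00,
         1.00000000e+00]])}
```

View pics/scene0.png

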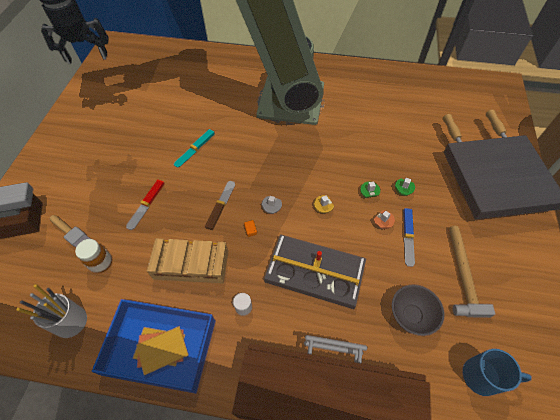

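Seen from the far side (right is +y). Stakes: grey (271,204), yellow (323,203), copper (384,219). Greens at (370,188) and (405,186) are look-alikes. Scrapers: dark (220,205), blade toward the robot; red (147,203) and blue (409,235), blades away. Turquoise (195,148) is the look-alike.

```bash
python3 - <<'E'
from h import *
pts=dict(grey=(271,204,.03),yel=(323,203,.03),cop=(384,219,.03),g1=(370,188,.03),g2=(405,186,.03),darkH=(214,212,.01),darkB=(232,183,.004),redH=(160,183,.01),redB=(130,226,.004),blueH=(408,210,.01),blueB=(410,263,.004),holder=(316,270,.026),post=(319,256,.075),rack=(187,258,.055),jar=(94,256,.04),tin=(242,303,.03),bowl=(418,310,.03),hamH=(455,230,.02),hamhead=(473,310,.02),paint=(75,236,.02))
for k,(u,v,z) in pts.items(): print(k,pix2w('scene',(u,v),z).round(3)[0])
E
```

```text
grey [0.451 0.014 0.03 ]
yel [0.424 0.155 0.03 ]
cop [0.448 0.322 0.03 ]
g1 [0.351 0.28  0.03 ]
g2 [0.328 0.378 0.03 ]
darkH [ 0.491 -0.141  0.01 ]
darkB [ 0.381 -0.117  0.004]
redH [ 0.421 -0.323  0.01 ]
redB [ 0.57  -0.358  0.004]
blueH [0.394 0.391 0.01 ]
blueB [0.553 0.397 0.004]
holder [0.623 0.16  0.026]
post [0.607 0.162 0.075]
rack [ 0.657 -0.158  0.055]
jar [ 0.685 -0.395  0.04 ]
tin [ 0.737 -0.003  0.03 ]
bowl [0.684 0.407 0.03 ]
hamH [0.444 0.511 0.02 ]
hamhead [0.659 0.538 0.02 ]
paint [ 0.631 -0.481  0.02 ]
```

View pics/side0.png

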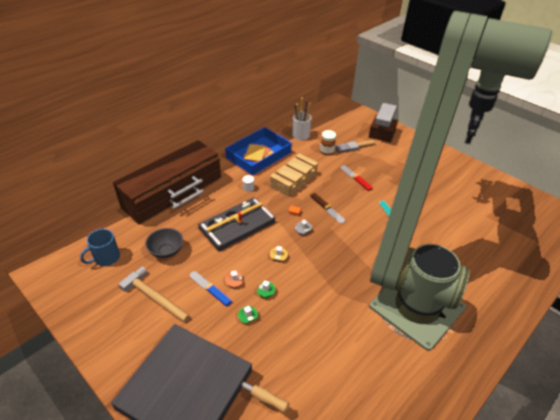

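>>> {"api": "step_arm", "payload": {
  "plan": [
    {"dx": 0.026,"dy": 0.026,"dz": 0.01,"yaw": -5},
    {"dx": 0.026,"dy": 0.026,"dz": 0.01,"yaw": -5},
    {"dx": 0.026,"dy": 0.026,"dz": 0.01,"yaw": -5},
    {"dx": 0.026,"dy": 0.026,"dz": 0.01,"yaw": -5},
    {"dx": 0.026,"dy": 0.026,"dz": 0.01,"yaw": -1},
    {"dx": 0.026,"dy": 0.026,"dz": 0.01},
    {"dx": 0.026,"dy": 0.026,"dz": 0.01},
    {"dx": 0.026,"dy": 0.026,"dz": 0.01},
    {"dx": 0.026,"dy": 0.026,"dz": 0.01},
    {"dx": 0.026,"dy": 0.026,"dz": 0.01},
    {"dx": 0.026,"dy": 0.026},
    {"dx": 0.026,"dy": 0.026}
  ]
}}

```text
invalid input
```

>>> {"api": "step_arm", "payload": {
  "plan": [
    {"dx": 0.03,"dy": 0.026},
    {"dx": 0.03,"dy": 0.026},
    {},
    {}
  ]
}}

```text
invalid input
```

```bash
cat > look.py <<'E'
import sys,pickle
from h import *
def look(tag,view=True):
    o=ctrl.get_obs(); im=ctrl.snapshot('wrist'); pickle.dump((o,im),open(f'pics/{tag}.pkl','wb'))
    R=cv2.Rodrigues(np.array(o['tool_rot'],float))[0]
    print(tag,'t',round(o['time'],2),'pos',np.round(o['eef_pos'],4),'yawx',round(float(np.degrees(np.arctan2(R[1,0],R[0,0]))),2),'tilt',R[:2,2].round(4),'q6',round(float(o['q'][5]),2),'w',round(o['grip_width'],4),'F',np.round(o['contact_force'],1))
    return o,im
if __name__=='__main__': look(sys.argv[1])
E
python3 look.py v1
```

```text
v1 t 0.8 pos [ 0.2062 -0.5368  0.2313] yawx 21.02 tilt [ 0.     -0.0001] q6 -0.02 w 0.0857 F [ 1.  -1.  -0.1]
```

>>> {"api": "step_arm", "payload": {
  "plan": [
    {"dy": 0.036},
    {"dy": 0.036},
    {"dy": 0.036},
    {"dy": 0.036},
    {"dy": 0.036},
    {"dy": 0.036},
    {"dy": 0.036},
    {"dy": 0.036},
    {"dy": 0.036},
    {"dy": 0.036},
    {},
    {}
  ]
}}

```text
invalid input
```

```bash
python3 look.py v2; python3 - <<'E'
import pickle
from h import *
for n in ['v1','v2']:
    o,im=pickle.load(open(f'pics/{n}.pkl','rb')); cv2.imwrite(f'pics/{n}.png',im)
a=[]
o,im=pickle.load(open('pics/v1.pkl','rb')); a=rect('wrist',im,o,.33,.75,-.42,-.02,.02,1000)
o,im=pickle.load(open('pics/v2.pkl','rb')); b=rect('wrist',im,o,.33,.75,-.02,.44,.026,1000)
cv2.imwrite('pics/top1.png',cv2.resize(np.hstack([b,a]),None,fx=.92,fy=.92) if 0 else np.hstack([b,a])[:, :800])
E
```

```text
v2 t 0.85 pos [ 0.2062 -0.5368  0.2314] yawx 21.02 tilt [ 0.0001 -0.0001] q6 -0.02 w 0.0852 F [ 0.1 -0.5 -0. ]
```

View pics/top1.png

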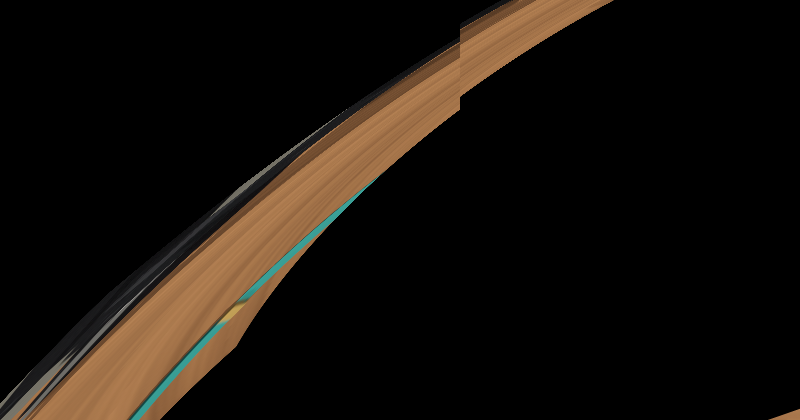

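>>> {"api": "step_arm", "payload": {
  "plan": [
    {"dx": 0.026,"dy": 0.026,"dz": 0.01,"yaw": -5,"hand": -1},
    {"dx": 0.026,"dy": 0.026,"dz": 0.01,"yaw": -5,"hand": -1},
    {"dx": 0.026,"dy": 0.026,"dz": 0.01,"yaw": -5,"hand": -1},
    {"dx": 0.026,"dy": 0.026,"dz": 0.01,"yaw": -5,"hand": -1},
    {"dx": 0.026,"dy": 0.026,"dz": 0.01,"yaw": -1,"hand": -1},
    {"dx": 0.026,"dy": 0.026,"dz": 0.01,"yaw": 0,"hand": -1},
    {"dx": 0.026,"dy": 0.026,"dz": 0.01,"yaw": 0,"hand": -1},
    {"dx": 0.026,"dy": 0.026,"dz": 0.01,"yaw": 0,"hand": -1},
    {"dx": 0.026,"dy": 0.026,"dz": 0.01,"yaw": 0,"hand": -1},
    {"dx": 0.026,"dy": 0.026,"dz": 0.01,"yaw": 0,"hand": -1},
    {"dx": 0.026,"dy": 0.026,"dz": 0,"yaw": 0,"hand": -1},
    {"dx": 0.026,"dy": 0.026,"dz": 0,"yaw": 0,"hand": -1}
  ],
  "force": 40
}}

```text
time: 1.9
eef_pos: [0.5195, -0.2233, 0.3324]
tool_rot: [3.141, 0.001, 0.003]
contact_force: [0.3, -1.0, -0.1]
grip_width: 0.0855
```

>>> {"api": "step_arm", "payload": {
  "plan": [
    {"dx": 0.03,"dy": 0.026,"hand": -1},
    {"dx": 0.03,"dy": 0.026,"hand": -1},
    {"hand": -1},
    {"hand": -1}
  ],
  "force": 40
}}

```text
invalid input
```

```bash
python3 look.py v1
```

```text
v1 t 1.9 pos [ 0.5195 -0.2233  0.3324] yawx 0.02 tilt [ 0.0018 -0.0011] q6 1.14 w 0.0855 F [ 0.3 -1.  -0.1]
```

>>> {"api": "step_arm", "payload": {
  "plan": [
    {"dx": 0,"dy": 0.036,"dz": 0,"yaw": 0,"hand": -1},
    {"dx": 0,"dy": 0.036,"dz": 0,"yaw": 0,"hand": -1},
    {"dx": 0,"dy": 0.036,"dz": 0,"yaw": 0,"hand": -1},
    {"dx": 0,"dy": 0.036,"dz": 0,"yaw": 0,"hand": -1},
    {"dx": 0,"dy": 0.036,"dz": 0,"yaw": 0,"hand": -1},
    {"dx": 0,"dy": 0.036,"dz": 0,"yaw": 0,"hand": -1},
    {"dx": 0,"dy": 0.036,"dz": 0,"yaw": 0,"hand": -1},
    {"dx": 0,"dy": 0.036,"dz": 0,"yaw": 0,"hand": -1},
    {"dx": 0,"dy": 0.036,"dz": 0,"yaw": 0,"hand": -1},
    {"dx": 0,"dy": 0.036,"dz": 0,"yaw": 0,"hand": -1},
    {"dx": 0,"dy": 0,"dz": 0,"yaw": 0,"hand": -1},
    {"dx": 0,"dy": 0,"dz": 0,"yaw": 0,"hand": -1}
  ],
  "force": 40
}}

```text
time: 2.95
eef_pos: [0.518, 0.1366, 0.3311]
tool_rot: [3.141, 0.006, -0.001]
contact_force: [-0.0, -0.2, -0.7]
grip_width: 0.0853
```

```bash
python3 look.py v2; python3 - <<'E'
import pickle
from h import *
o,im=pickle.load(open('pics/v1.pkl','rb')); a=rect('wrist',im,o,.33,.75,-.40,-.02,.02,1000)
o,im=pickle.load(open('pics/v2.pkl','rb')); b=rect('wrist',im,o,.33,.75,-.02,.42,.026,1000)
cv2.imwrite('pics/top2.png',np.hstack([b,a])[:, :800])
E
```

```text
v2 t 2.95 pos [0.518  0.1366 0.3311] yawx 0.21 tilt [-0.0004 -0.0005] q6 1.8 w 0.0853 F [-0.  -0.2 -0.7]
```

View pics/top2.png

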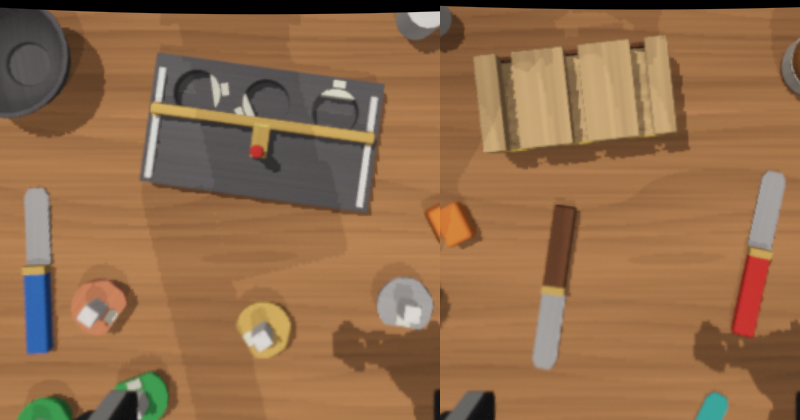

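Map (1 mm/px): bar shut, post at (257,152). Hole flats point right, lower-left and up. Stakes copper, yellow and grey lie below the holder; rack, dark and red scrapers on the right. I'll locate the post by colour.

```bash
python3 - <<'E'
import pickle
from h import *
o,im=pickle.load(open('pics/v2.pkl','rb'))
z=.075
r=rect('wrist',im,o,.5,.68,.05,.27,z,2000).astype(int)
m=((r[...,2]>120)&(r[...,1]<70)&(r[...,0]<80)).astype(np.uint8)
n,l,s,c=cv2.connectedComponentsWithStats(m)
for i in range(1,n):
    if s[i,4]>60: print(s[i],'x',.68-c[i][1]/2000,'y',.27-c[i][0]/2000)
E
```

```text
[206 154  26  21 397] x 0.5981070528967255 y 0.16077707808564234
```

>>> {"api": "step_arm", "payload": {
  "plan": [
    {"dx": 0.01,"dy": 0.003,"dz": -0.035,"yaw": -1.05,"hand": -1},
    {"dx": 0.01,"dy": 0.003,"dz": -0.035,"yaw": -1.05,"hand": -1},
    {"dx": 0.01,"dy": 0.003,"dz": -0.035,"yaw": -1.05,"hand": -1},
    {"dx": 0.01,"dy": 0.003,"dz": -0.035,"yaw": -1.05,"hand": -1},
    {"dx": 0.01,"dy": 0.003,"dz": -0.035,"yaw": -1.05,"hand": -1},
    {"dx": 0.01,"dy": 0.003,"dz": -0.035,"yaw": -1.05,"hand": -1},
    {"dx": 0.01,"dy": 0.003,"dz": -0.035,"yaw": -1.05,"hand": -1},
    {"dx": 0.01,"dy": 0.003,"dz": -0.034,"yaw": -1.05,"hand": -1},
    {"dx": 0,"dy": 0,"dz": 0,"yaw": 0,"hand": 1},
    {"dx": 0,"dy": 0,"dz": 0,"yaw": 0,"hand": 1},
    {"dx": 0,"dy": 0,"dz": 0,"yaw": 0,"hand": 1},
    {"dx": 0,"dy": 0,"dz": 0,"yaw": 0,"hand": 1}
  ],
  "force": 30
}}

```text
time: 4.0
eef_pos: [0.5995, 0.1588, 0.0551]
tool_rot: [-3.132, 0.23, -0.007]
contact_force: [-0.2, 0.6, 0.2]
grip_width: 0.0386
```

>>> {"api": "step_arm", "payload": {
  "plan": [
    {"dx": 0,"dy": 0,"dz": 0,"yaw": 0,"hand": 1},
    {"dx": 0,"dy": 0,"dz": 0,"yaw": 0,"hand": 1}
  ],
  "force": 30
}}

```text
time: 4.17
eef_pos: [0.5996, 0.1612, 0.0549]
tool_rot: [-3.127, 0.233, -0.008]
contact_force: [0.8, 24.0, 0.3]
grip_width: 0.0123
```

>>> {"api": "step_arm", "payload": {
  "plan": [
    {"dx": -0.0078,"dy": 0.00115,"dz": 0,"yaw": 0,"hand": 1},
    {"dx": -0.0078,"dy": 0.00115,"dz": 0,"yaw": 0,"hand": 1},
    {"dx": -0.0078,"dy": 0.00115,"dz": 0,"yaw": 0,"hand": 1},
    {"dx": -0.0078,"dy": 0.00115,"dz": 0,"yaw": 0,"hand": 1},
    {"dx": -0.0078,"dy": 0.00115,"dz": 0,"yaw": 0,"hand": 1},
    {"dx": -0.0078,"dy": 0.00115,"dz": 0,"yaw": 0,"hand": 1},
    {"dx": -0.0078,"dy": 0.00115,"dz": 0,"yaw": 0,"hand": 1},
    {"dx": -0.0078,"dy": 0.00115,"dz": 0,"yaw": 0,"hand": 1},
    {"dx": 0,"dy": 0,"dz": 0,"yaw": 0,"hand": 1},
    {"dx": 0,"dy": 0,"dz": 0,"yaw": 0,"hand": 1}
  ],
  "force": 30
}}

```text
time: 5.0
eef_pos: [0.5416, 0.1702, 0.055]
tool_rot: [-3.128, 0.228, -0.023]
contact_force: [10.4, 3.8, -3.5]
grip_width: 0.0104
```

>>> {"api": "step_arm", "payload": {
  "plan": [
    {"dx": 0,"dy": 0,"dz": 0,"yaw": 0,"hand": -1},
    {"dx": 0,"dy": 0,"dz": 0,"yaw": 0,"hand": -1},
    {"dx": 0,"dy": 0,"dz": 0,"yaw": 0,"hand": -1},
    {"dx": 0,"dy": 0,"dz": 0.03,"yaw": 0,"hand": -1},
    {"dx": 0.01,"dy": 0,"dz": 0.04,"yaw": 0,"hand": -1},
    {"dx": 0.02,"dy": 0,"dz": 0.04,"yaw": 0,"hand": -1},
    {"dx": 0.02,"dy": 0,"dz": 0.02,"yaw": 0,"hand": -1},
    {"dx": 0.02,"dy": 0,"dz": 0.015,"yaw": 0,"hand": -1},
    {"dx": 0.01,"dy": 0,"dz": 0,"yaw": 0,"hand": -1},
    {"dx": 0,"dy": 0,"dz": 0,"yaw": 0,"hand": -1},
    {"dx": 0,"dy": 0,"dz": 0,"yaw": 0,"hand": -1}
  ],
  "force": 30
}}

```text
time: 5.92
eef_pos: [0.6129, 0.1681, 0.1926]
tool_rot: [3.132, -0.23, -0.007]
contact_force: [-0.4, -1.0, -0.3]
grip_width: 0.0851
```

```bash
python3 look.py v3; python3 - <<'E'
import pickle
from h import *
o,im=pickle.load(open('pics/v3.pkl','rb')); a=rect('wrist',im,o,.53,.73,.03,.29,.026,3000)
cv2.imwrite('pics/top3.png',a)
E
```

```text
v3 t 5.92 pos [0.6129 0.1681 0.1926] yawx -8.4 tilt [-0.0044 -0.001 ] q6 1.97 w 0.0851 F [-0.4 -1.  -0.3]
```

View pics/top3.png

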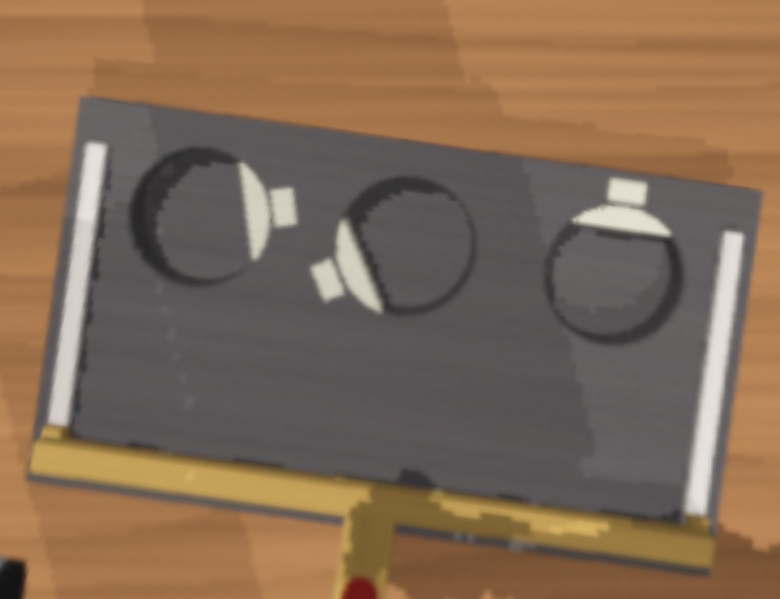

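Bar fully open; the three holes and their white flats show clearly. Refining the hole poses and viewing the stakes from the same yaw.

>>> {"api": "step_arm", "payload": {
  "plan": [
    {"dx": -0.03,"dy": 0,"dz": 0.01,"yaw": 0,"hand": -1},
    {"dx": -0.03,"dy": 0,"dz": 0,"yaw": 0,"hand": -1},
    {"dx": -0.03,"dy": 0,"dz": 0,"yaw": 0,"hand": -1},
    {"dx": -0.023,"dy": -0.008,"dz": 0,"yaw": 0,"hand": -1},
    {"dx": 0,"dy": 0,"dz": 0,"yaw": 0,"hand": -1},
    {"dx": 0,"dy": 0,"dz": 0,"yaw": 0,"hand": -1}
  ],
  "force": 30
}}

```text
time: 6.47
eef_pos: [0.4989, 0.1601, 0.2038]
tool_rot: [3.132, -0.229, -0.004]
contact_force: [0.0, 0.6, -0.1]
grip_width: 0.0852
```

```bash
python3 look.py v4; cat > holes.py <<'E'
import pickle,sys
from h import *
def holes(tag,pr=True):
    o,im=pickle.load(open(f'pics/{tag}.pkl','rb')); a=rect('wrist',im,o,.53,.73,.03,.29,.026,3000).astype(int)
    m=((a.min(2)>165)&(a.max(2)-a.min(2)<60)).astype(np.uint8); m=cv2.morphologyEx(m,cv2.MORPH_OPEN,np.ones((5,5),np.uint8))
    n,l,s,c=cv2.connectedComponentsWithStats(m); out=[]
    W=lambda p:np.array([.73-p[1]/3000,.29-p[0]/3000])
    big=[i for i in range(1,n) if 1100<s[i,4]<4500 and max(s[i,2:4])<140]; 
    for i in big:
        for j in range(1,n):
            if j!=i and 300<s[j,4]<1500 and s[j,4]<s[i,4]:
                d=W(c[j])-W(c[i]); 
                if np.hypot(*d)<.016: out.append((W(c[i]),W(c[j])))
    H=[]
    for sg,mk in out:
        u=(mk-sg)/np.linalg.norm(mk-sg); H.append((np.r_[sg-u*.0188],np.degrees(np.arctan2(u[1],u[0])),np.linalg.norm(mk-sg)))
    H.sort(key=lambda h:-h[0][1])
    if pr:
        for h in H: print(tag,'hole',h[0].round(4),'yaw',round(float(h[1]),1),'d',round(float(h[2])*1000,1))
    return H
if __name__=='__main__': holes(sys.argv[1])
E
python3 holes.py v3; python3 - <<'E'
import pickle
from h import *
o,im=pickle.load(open('pics/v4.pkl','rb')); 
T=[rect('wrist',im,o,x-.035,x+.035,y-.04,y+.04,.02,3300) for x,y in [(.443,.321),(.42,.156),(.445,.015)]]
cv2.imwrite('pics/top4.png',np.hstack(T))
E
```

```text
v4 t 6.47 pos [0.4989 0.1601 0.2038] yawx -8.35 tilt [-0.0026 -0.0008] q6 2.01 w 0.0852 F [ 0.   0.6 -0.1]
v3 hole [0.6579 0.2236] yaw -83.5 d 9.3
v3 hole [0.648  0.1548] yaw 113.1 d 9.6
v3 hole [0.6383 0.0848] yaw -7.7 d 9.3
```

View pics/top4.png

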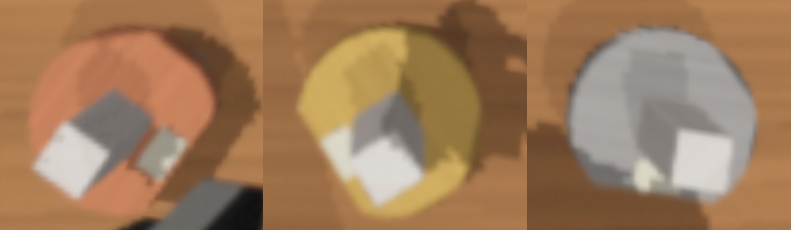

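Copper: flat at (162,152), yaw −127°. Yellow: flat at (340,150), yaw 121°. Grey: flat at (655,175), yaw 174°. Plan: yellow→middle, copper→left, grey→right. Grey goes first.

>>> {"api": "step_arm", "payload": {
  "plan": [
    {"dx": -0.011,"dy": -0.0291,"dz": -0.024,"yaw": 0.5,"hand": -0.4},
    {"dx": -0.011,"dy": -0.0291,"dz": -0.024,"yaw": 0.5,"hand": -0.4},
    {"dx": -0.011,"dy": -0.0291,"dz": -0.024,"yaw": 0.5,"hand": -0.4},
    {"dx": -0.011,"dy": -0.0291,"dz": -0.024,"yaw": 0.5,"hand": -0.4},
    {"dx": -0.011,"dy": -0.0291,"dz": -0.024,"yaw": 0.4,"hand": -0.4},
    {"dx": 0,"dy": 0,"dz": -0.02,"yaw": 0,"hand": -0.4},
    {"dx": 0,"dy": 0,"dz": -0.02,"yaw": 0,"hand": -0.4},
    {"dx": 0,"dy": 0,"dz": -0.018,"yaw": 0,"hand": -0.4},
    {"dx": 0,"dy": 0,"dz": 0,"yaw": 0,"hand": -0.4}
  ],
  "force": 40
}}

```text
time: 7.27
eef_pos: [0.4445, 0.0146, 0.0234]
tool_rot: [3.137, -0.165, -0.011]
contact_force: [-0.6, 0.6, 0.1]
grip_width: 0.0598
```

>>> {"api": "step_arm", "payload": {
  "plan": [
    {"dx": 0,"dy": 0,"dz": 0,"yaw": 0,"hand": 1},
    {"dx": 0,"dy": 0,"dz": 0,"yaw": 0,"hand": 1},
    {"dx": 0,"dy": 0,"dz": 0,"yaw": 0,"hand": 1},
    {"dx": 0,"dy": 0,"dz": 0,"yaw": 0,"hand": 1},
    {"dx": 0,"dy": 0,"dz": 0,"yaw": 0,"hand": 1}
  ],
  "force": 40
}}

```text
time: 7.68
eef_pos: [0.4475, 0.015, 0.0276]
tool_rot: [-3.137, 0.164, -0.004]
contact_force: [0.6, -0.4, 1.8]
grip_width: 0.0147
```

>>> {"api": "step_arm", "payload": {
  "plan": [
    {"dx": 0,"dy": 0,"dz": 0.02,"yaw": 0,"hand": 1},
    {"dx": 0,"dy": 0,"dz": 0.03,"yaw": 0,"hand": 1},
    {"dx": 0,"dy": 0,"dz": 0.03,"yaw": 0,"hand": 1},
    {"dx": 0.01,"dy": 0.004,"dz": 0.03,"yaw": 7,"hand": 1},
    {"dx": 0.01,"dy": 0.004,"dz": 0.03,"yaw": 7,"hand": 1},
    {"dx": 0.01,"dy": 0.004,"dz": 0.01,"yaw": 7,"hand": 1},
    {"dx": 0.01,"dy": 0.004,"dz": 0,"yaw": 7,"hand": 1},
    {"dx": 0.01,"dy": 0.004,"dz": 0,"yaw": 7,"hand": 1},
    {"dx": 0.01,"dy": 0.004,"dz": 0,"yaw": 7,"hand": 1},
    {"dx": 0.01,"dy": 0.004,"dz": 0,"yaw": 7,"hand": 1},
    {"dx": 0.01,"dy": 0.004,"dz": 0,"yaw": 7,"hand": 1},
    {"dx": 0.01,"dy": 0.004,"dz": 0,"yaw": 7,"hand": 1}
  ],
  "force": 40
}}

```text
time: 8.68
eef_pos: [0.5362, 0.0513, 0.1764]
tool_rot: [-2.756, -1.508, 0.001]
contact_force: [0.4, 0.8, -2.9]
grip_width: 0.0144
```

>>> {"api": "step_arm", "payload": {
  "plan": [
    {"dx": 0.01,"dy": 0.004,"dz": 0,"yaw": 7,"hand": 1},
    {"dx": 0.01,"dy": 0.004,"dz": 0,"yaw": 7,"hand": 1},
    {"dx": 0.01,"dy": 0.004,"dz": 0,"yaw": 7,"hand": 1},
    {"dx": 0.01,"dy": 0.004,"dz": 0,"yaw": 7,"hand": 1},
    {"dx": 0.01,"dy": 0.004,"dz": 0,"yaw": 7,"hand": 1},
    {"dx": 0.01,"dy": 0.004,"dz": 0,"yaw": 7,"hand": 1},
    {"dx": 0.01,"dy": 0.004,"dz": 0,"yaw": 7,"hand": 1},
    {"dx": 0,"dy": 0,"dz": 0,"yaw": 7,"hand": 1},
    {"dx": 0,"dy": 0,"dz": 0,"yaw": 7,"hand": 1},
    {"dx": 0,"dy": 0,"dz": 0,"yaw": 7,"hand": 1},
    {"dx": 0,"dy": 0,"dz": 0,"yaw": 7,"hand": 1},
    {"dx": 0,"dy": 0,"dz": 0,"yaw": 7,"hand": 1}
  ],
  "force": 40
}}

```text
time: 9.68
eef_pos: [0.6057, 0.079, 0.1761]
tool_rot: [-1.038, -2.963, 0.001]
contact_force: [-0.1, -0.2, -2.8]
grip_width: 0.0146
```

>>> {"api": "step_arm", "payload": {
  "plan": [
    {"dx": 0,"dy": 0,"dz": 0,"yaw": 7,"hand": 1},
    {"dx": 0,"dy": 0,"dz": 0,"yaw": 7,"hand": 1},
    {"dx": 0,"dy": 0,"dz": 0,"yaw": 7,"hand": 1},
    {"dx": 0,"dy": 0,"dz": 0,"yaw": 7,"hand": 1},
    {"dx": 0,"dy": 0,"dz": 0,"yaw": 0,"hand": 1},
    {"dx": 0,"dy": 0,"dz": 0,"yaw": 0,"hand": 1}
  ],
  "force": 40
}}

```text
time: 10.18
eef_pos: [0.6059, 0.079, 0.1763]
tool_rot: [-0.305, -3.126, 0.0]
contact_force: [0.2, -0.6, -2.5]
grip_width: 0.0149
```

```bash
python3 look.py v5; python3 holes.py v5; python3 - <<'E'
import pickle
from h import *
o,im=pickle.load(open('pics/v5.pkl','rb')); cv2.imwrite('pics/v5.png',im)
E
```

```text
v5 t 10.18 pos [0.6059 0.079  0.1763] yawx 168.85 tilt [-0.001  0.   ] q6 -1.27 w 0.0149 F [ 0.2 -0.6 -2.5]
v5 hole [0.6561 0.2232] yaw -79.1 d 9.1
v5 hole [0.646 0.154] yaw 108.3 d 9.7
```

View pics/v5.png

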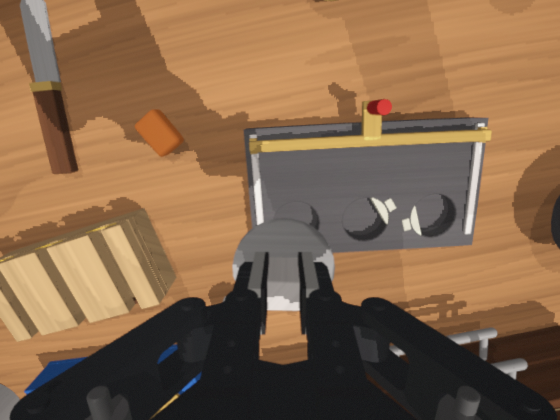

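```bash
cat > held.py <<'E'
import pickle,sys
from h import *
# overlay predicted flange rims (bottom/top) for a stake held with offset (ox,oy) in tool frame, flange top dz below TCP
def ov(tag,ox,oy,fz,out):
    o,im=pickle.load(open(f'pics/{tag}.pkl','rb')); R=cv2.Rodrigues(np.array(o['tool_rot'],float))[0]; p=np.array(o['eef_pos'])
    S=4; c0,r0=200,190; a=cv2.resize(im[r0:r0+140,c0:c0+170],None,fx=S,fy=S,interpolation=cv2.INTER_CUBIC)
    t=np.linspace(0,2*np.pi,200)
    for z,rad,col in [(fz,.028,(0,0,255)),(fz+.006,.028,(0,255,0)),(fz+.020,.022,(255,0,0))]:
        P=np.c_[ox+rad*np.cos(t),oy+rad*np.sin(t),np.full(200,z)]@R.T+p
        u=((w2pix('wrist',P,o)-[c0,r0]+.5)*S).astype(int); cv2.polylines(a,[u.reshape(-1,1,2)],True,col,1)
    cv2.imwrite(out,a)
if __name__=='__main__': ov(sys.argv[1],*map(float,sys.argv[2:5]),sys.argv[5])
E
python3 held.py v5 0 0 0.005 pics/h5.png
```

```text
(no output)
```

View pics/h5.png

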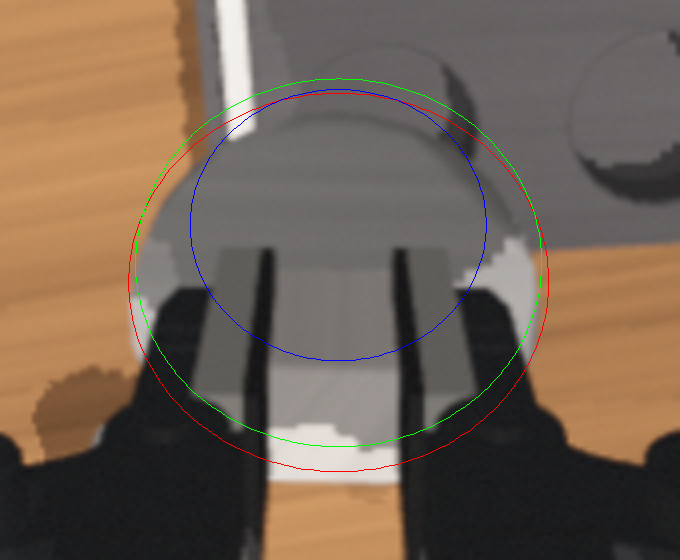

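```bash
cat > fit.py <<'E'
import pickle,sys
from h import *
def fit(tag,fzs=(.004,.0055,.007,.0085)):
    o,im=pickle.load(open(f'pics/{tag}.pkl','rb')); R=cv2.Rodrigues(np.array(o['tool_rot'],float))[0]; p=np.array(o['eef_pos'])
    g=cv2.GaussianBlur(im,(3,3),0).astype(np.float32); t=np.radians(np.linspace(-75,75,150)); best=[]
    def prof(P): 
        u=w2pix('wrist',P@R.T+p,o).astype(np.float32); return np.stack([cv2.remap(g[...,c],u[:,:1],u[:,1:],cv2.INTER_LINEAR)[:,0] for c in range(3)],1)
    for fz in fzs:
        sc=[]
        for ox in np.arange(-.009,.0091,.0005):
            for oy in np.arange(-.003,.0031,.0005):
                C=lambda rad:np.c_[ox+rad*np.cos(t),oy+rad*np.sin(t),np.full(150,fz+.006)]
                d=np.abs(prof(C(.0268))-prof(C(.0292))).sum(1); sc.append((np.mean(np.minimum(d,60)),ox,oy))
        sc.sort(reverse=True); print(tag,fz,[np.round(s,4).tolist() for s in sc[:4]])
if __name__=='__main__': fit(sys.argv[1])
E
python3 fit.py v5
```

```text
v5 0.004 [[46.7973, -0.006, -0.002], [46.301, -0.0065, -0.0015], [45.5844, -0.0065, -0.002], [45.3619, -0.006, -0.0015]]
v5 0.0055 [[46.8367, -0.0065, -0.002], [46.3182, -0.007, -0.0015], [45.7102, -0.0065, -0.0015], [44.6919, -0.007, -0.002]]
v5 0.007 [[46.121, -0.0075, -0.0015], [45.9407, -0.007, -0.0015], [45.8041, -0.007, -0.002], [45.2655, -0.007, -0.0025]]Traceback (most recent call last):
  File "fit.py", line 15, in <module>
    if __name__=='__main__': fit(sys.argv[1])
                             ~~~^^^^^^^^^^^^^
  File "fit.py", line 13, in fit
    d=np.abs(prof(C(.0268))-prof(C(.0292))).sum(1); sc.append((np.mean(np.minimum(d,60)),ox,oy))
                            ~~~~^^^^^^^^^^
  File "fit.py", line 7, in prof
    u=w2pix('wrist',P@R.T+p,o).astype(np.float32); return np.stack([cv2.remap(g[...,c],u[:,:1],u[:,1:],cv2.INTER_LINEAR)[:,0] for c in range(3)],1)
      ~~~~~^^^^^^^^^^^^^^^^^^^
  File "h.py", line 18, in w2pix
    ci,R,c=pose(name,obs); f,cx,cy,k=K(ci); p=(np.atleast_2d(P)-c)@R; s=p[:,:2]/p[:,2:]
           ~~~~^^^^^^^^^^
  File "h.py", line 6, in pose
    ci=ctrl.camera_info(name)
ValueError: time passes only in moves, steps and waits
```

>>> {"api": "step_arm", "payload": {
  "plan": [
    {"dx": 0.006,"dy": 0.0019,"dz": -0.029,"yaw": 0.8,"hand": 1},
    {"dx": 0.006,"dy": 0.0019,"dz": -0.029,"yaw": 0.8,"hand": 1},
    {"dx": 0.006,"dy": 0.0019,"dz": -0.029,"yaw": 0.8,"hand": 1},
    {"dx": 0.006,"dy": 0.0019,"dz": -0.026,"yaw": 0.8,"hand": 1},
    {"dx": 0,"dy": 0,"dz": 0,"yaw": 0,"hand": 1},
    {"dx": 0,"dy": 0,"dz": 0,"yaw": 0,"hand": 1}
  ],
  "force": 40
}}

```text
time: 10.73
eef_pos: [0.6294, 0.0865, 0.0624]
tool_rot: [-0.216, -3.13, 0.001]
contact_force: [0.1, -0.3, -2.7]
grip_width: 0.0151
```

```bash
sed -i 's/^def pose/CI={}\ndef pose/; s/    ci=ctrl.camera_info(name)/    ci=CI[name] if name in CI else CI.setdefault(name,ctrl.camera_info(name))/' h.py; python3 look.py v6; python3 holes.py v6; python3 fit.py v6;  python3 held.py v6 -0.0065 -0.0018 0.006 pics/h6.png
```

```text
v6 t 10.73 pos [0.6294 0.0865 0.0624] yawx 172.12 tilt [-0.0038 -0.0004] q6 -1.32 w 0.0151 F [ 0.1 -0.3 -2.7]
v6 hole [0.6553 0.2231] yaw -77.4 d 9.0
v6 hole [0.6461 0.1541] yaw 108.5 d 9.7
v6 0.004 [[56.7359, -0.0055, 0.0], [56.2805, -0.005, 0.0], [56.105, -0.005, -0.0005], [55.785, -0.006, -0.002]]
v6 0.0055 [[56.6112, -0.006, 0.0], [56.4917, -0.0055, 0.0], [56.4328, -0.0055, -0.0005], [56.1264, -0.0045, -0.0005]]
v6 0.007 [[56.6467, -0.006, 0.0], [56.3629, -0.005, -0.0005], [56.3527, -0.0065, 0.0], [56.3308, -0.006, -0.0005]]
v6 0.0085 [[56.5504, -0.0065, 0.0], [56.3222, -0.0055, -0.0005], [56.0812, -0.006, -0.0005], [56.0558, -0.0065, -0.0005]]
```

View pics/h6.png

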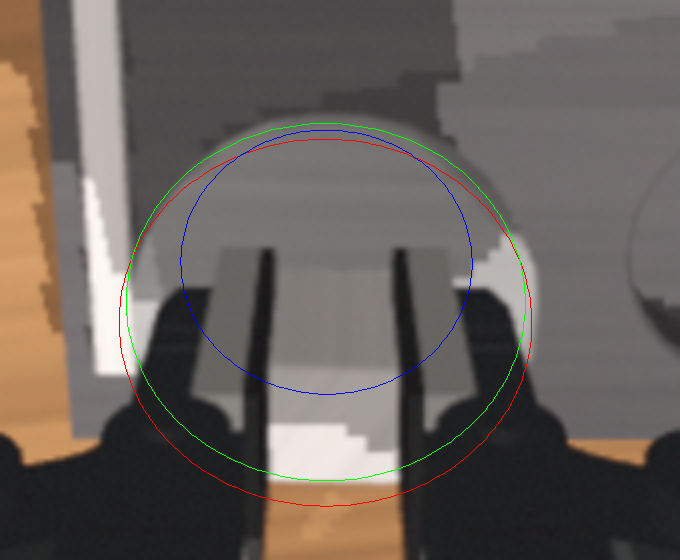

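>>> {"api": "step_arm", "payload": {
  "plan": [
    {"dx": 0.0022,"dy": -0.0007,"dz": -0.004,"yaw": 0,"hand": 1},
    {"dx": 0,"dy": 0,"dz": -0.004,"yaw": 0,"hand": 1},
    {"dx": 0,"dy": 0,"dz": -0.003,"yaw": 0,"hand": 1},
    {"dx": 0,"dy": 0,"dz": -0.003,"yaw": 0,"hand": 1},
    {"dx": 0,"dy": 0,"dz": 0,"yaw": 0,"hand": 1},
    {"dx": 0,"dy": 0,"dz": 0,"yaw": 0,"hand": 1}
  ],
  "force": 40
}}

```text
time: 11.28
eef_pos: [0.6325, 0.0858, 0.0496]
tool_rot: [-0.213, -3.134, -0.0]
contact_force: [0.1, -0.2, -2.4]
grip_width: 0.0148
```

>>> {"api": "step_arm", "payload": {
  "plan": [
    {"dx": 0,"dy": 0,"dz": -0.003,"yaw": 0,"hand": 1},
    {"dx": 0,"dy": 0,"dz": -0.003,"yaw": 0,"hand": 1},
    {"dx": 0,"dy": 0,"dz": 0,"yaw": 0,"hand": 1}
  ],
  "force": 40
}}

```text
time: 11.53
eef_pos: [0.6322, 0.0858, 0.0429]
tool_rot: [-0.213, -3.133, 0.0]
contact_force: [-1.0, -0.3, -3.0]
grip_width: 0.0146
```

>>> {"api": "step_arm", "payload": {
  "plan": [
    {"dx": 0,"dy": 0,"dz": -0.003,"yaw": 0,"hand": 1},
    {"dx": 0,"dy": 0,"dz": -0.003,"yaw": 0,"hand": 1},
    {"dx": 0,"dy": 0,"dz": -0.002,"yaw": 0,"hand": 1},
    {"dx": 0,"dy": 0,"dz": 0,"yaw": 0,"hand": 1}
  ],
  "force": 40
}}

```text
time: 11.87
eef_pos: [0.633, 0.086, 0.0394]
tool_rot: [0.213, 3.132, 0.001]
contact_force: [-6.0, -1.0, 17.3]
grip_width: 0.0146
```

>>> {"api": "step_arm", "payload": {
  "plan": [
    {"dx": 0,"dy": 0,"dz": 0,"yaw": 0,"hand": -0.4},
    {"dx": 0,"dy": 0,"dz": 0,"yaw": 0,"hand": -0.4},
    {"dx": 0,"dy": 0,"dz": 0,"yaw": 0,"hand": -0.4},
    {"dx": 0,"dy": 0,"dz": 0.03,"yaw": 0,"hand": -0.4},
    {"dx": 0,"dy": 0,"dz": 0.04,"yaw": 0,"hand": -0.4},
    {"dx": 0,"dy": 0,"dz": 0.04,"yaw": -7,"hand": -0.4},
    {"dx": -0.03,"dy": 0.01,"dz": 0,"yaw": -7,"hand": -0.4},
    {"dx": -0.03,"dy": 0.01,"dz": 0,"yaw": -7,"hand": -0.4},
    {"dx": -0.03,"dy": 0.01,"dz": 0,"yaw": -7,"hand": -0.4},
    {"dx": -0.03,"dy": 0.01,"dz": 0,"yaw": -7,"hand": -0.4},
    {"dx": -0.03,"dy": 0.01,"dz": 0,"yaw": -7,"hand": -0.4},
    {"dx": -0.03,"dy": 0.01,"dz": 0,"yaw": -7,"hand": -0.4}
  ],
  "force": 40
}}

```text
time: 12.87
eef_pos: [0.4512, 0.1461, 0.1453]
tool_rot: [-1.503, -2.759, -0.0]
contact_force: [-0.8, 0.6, 0.6]
grip_width: 0.0599
```

>>> {"api": "step_arm", "payload": {
  "plan": [
    {"dx": -0.03,"dy": 0.01,"dz": 0,"yaw": -1.5,"hand": -0.4},
    {"dx": -0.005,"dy": 0.002,"dz": -0.01,"yaw": 0,"hand": -0.4},
    {"dx": 0,"dy": 0,"dz": 0,"yaw": 0,"hand": -0.4},
    {"dx": 0,"dy": 0,"dz": 0,"yaw": 0,"hand": -0.4}
  ],
  "force": 40
}}

```text
time: 13.2
eef_pos: [0.4178, 0.1579, 0.1356]
tool_rot: [1.529, 2.744, 0.0]
contact_force: [-0.0, 0.9, -0.5]
grip_width: 0.0596
```

```bash
python3 look.py v7; python3 - <<'E'
import pickle
from h import *
o,im=pickle.load(open('pics/v7.pkl','rb'))
a=rect('wrist',im,o,.375,.455,.11,.2,.02,4400); b=rect('wrist',im,o,.60,.68,.04,.13,.032,4400)
cv2.imwrite('pics/top7.png',np.hstack([a,b]))
E
```

```text
v7 t 13.2 pos [0.4178 0.1579 0.1356] yawx 121.77 tilt [ 0.0003 -0.0001] q6 -0.22 w 0.0596 F [-0.   0.9 -0.5]
```

View pics/top7.png

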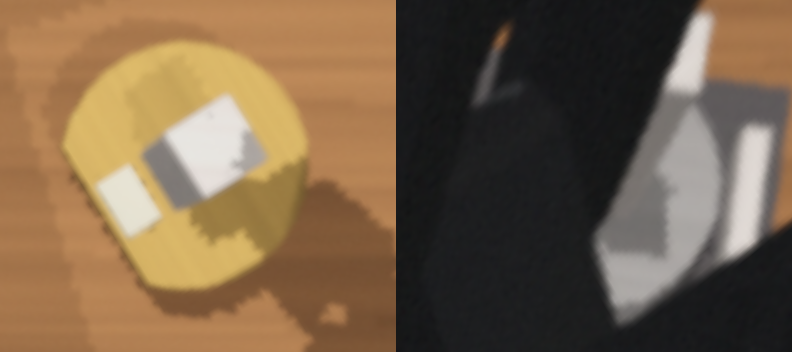

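>>> {"api": "step_arm", "payload": {
  "plan": [
    {"dx": -0.0005,"dy": 0,"dz": -0.03,"yaw": 0.3,"hand": -0.4},
    {"dx": 0,"dy": 0,"dz": -0.03,"yaw": 0,"hand": -0.4},
    {"dx": 0,"dy": 0,"dz": -0.03,"yaw": 0,"hand": -0.4},
    {"dx": 0,"dy": 0,"dz": -0.017,"yaw": 0,"hand": -0.4},
    {"dx": 0,"dy": 0,"dz": 0,"yaw": 0,"hand": -0.4},
    {"dx": 0,"dy": 0,"dz": 0,"yaw": 0,"hand": 1},
    {"dx": 0,"dy": 0,"dz": 0,"yaw": 0,"hand": 1},
    {"dx": 0,"dy": 0,"dz": 0,"yaw": 0,"hand": 1},
    {"dx": 0,"dy": 0,"dz": 0,"yaw": 0,"hand": 1},
    {"dx": 0,"dy": 0,"dz": 0,"yaw": 0,"hand": 1},
    {"dx": 0,"dy": 0,"dz": 0,"yaw": 0,"hand": 1}
  ],
  "force": 40
}}

```text
time: 14.17
eef_pos: [0.4184, 0.1581, 0.0299]
tool_rot: [1.521, 2.746, 0.004]
contact_force: [-0.3, -1.6, 6.5]
grip_width: 0.0148
```

>>> {"api": "step_arm", "payload": {
  "plan": [
    {"dx": 0,"dy": 0,"dz": 0.04,"yaw": 0,"hand": 1},
    {"dx": 0,"dy": 0,"dz": 0.04,"yaw": 0,"hand": 1},
    {"dx": 0.0285,"dy": -0.0005,"dz": 0.03,"yaw": -1.2,"hand": 1},
    {"dx": 0.0285,"dy": -0.0005,"dz": 0.02,"yaw": -1.2,"hand": 1},
    {"dx": 0.0285,"dy": -0.0005,"dz": 0,"yaw": -1.2,"hand": 1},
    {"dx": 0.0285,"dy": -0.0005,"dz": 0,"yaw": -1.2,"hand": 1},
    {"dx": 0.0285,"dy": -0.0005,"dz": 0,"yaw": -1.2,"hand": 1},
    {"dx": 0.0285,"dy": -0.0005,"dz": 0,"yaw": -1.2,"hand": 1},
    {"dx": 0.0285,"dy": -0.0005,"dz": 0,"yaw": -1.2,"hand": 1},
    {"dx": 0.0285,"dy": -0.0005,"dz": 0,"yaw": -1.2,"hand": 1},
    {"dx": 0,"dy": 0,"dz": 0,"yaw": 0,"hand": 1},
    {"dx": 0,"dy": 0,"dz": 0,"yaw": 0,"hand": 1}
  ],
  "force": 40
}}

```text
time: 15.17
eef_pos: [0.6455, 0.1536, 0.1574]
tool_rot: [-1.747, -2.609, 0.002]
contact_force: [-1.7, 0.2, -2.7]
grip_width: 0.0149
```

```bash
python3 look.py v8; python3 holes.py v8; python3 - <<'E'
from fit import fit
fit('v8',(.008,.0095))
E
```

```text
v8 t 15.17 pos [0.6455 0.1536 0.1574] yawx 112.39 tilt [-0.0019 -0.0003] q6 -0.17 w 0.0149 F [-1.7  0.2 -2.7]
v8 hole [0.6566 0.2236] yaw -80.7 d 9.7
v8 hole [0.6469 0.1545] yaw 110.7 d 9.4
v8 0.008 [[48.2121, -0.002, 0.0], [47.1779, -0.0025, 0.0], [47.1396, -0.002, -0.0005], [45.846, -0.0015, -0.0005]]
v8 0.0095 [[47.9611, -0.0025, 0.0], [45.7683, -0.002, -0.0005], [45.673, -0.002, 0.0], [45.3051, -0.0025, -0.0005]]
```

>>> {"api": "step_arm", "payload": {
  "plan": [
    {"dx": 0,"dy": 0,"dz": -0.04,"yaw": 0,"hand": 1},
    {"dx": 0,"dy": 0,"dz": -0.04,"yaw": 0,"hand": 1},
    {"dx": 0,"dy": 0,"dz": -0.012,"yaw": 0,"hand": 1},
    {"dx": 0,"dy": 0,"dz": 0,"yaw": 0,"hand": 1},
    {"dx": 0,"dy": 0,"dz": 0,"yaw": 0,"hand": 1}
  ],
  "force": 40
}}

```text
time: 15.63
eef_pos: [0.6448, 0.154, 0.0672]
tool_rot: [-1.747, -2.611, 0.0]
contact_force: [0.8, 1.0, -1.9]
grip_width: 0.0146
```

```bash
python3 look.py v9; python3 holes.py v9; python3 - <<'E'
from fit import fit
fit('v9',(.008,.0095))
from held import *
ov('v9',0,0,.0095,'pics/h9.png')
E
```

```text
v9 t 15.63 pos [0.6448 0.154  0.0672] yawx 112.44 tilt [-0.0003 -0.    ] q6 -0.17 w 0.0146 F [ 0.8  1.  -1.9]
v9 hole [0.6567 0.2238] yaw -80.9 d 9.7
v9 hole [0.6497 0.1562] yaw 117.5 d 8.9
v9 0.008 [[59.7005, -0.002, 0.0], [59.5626, -0.0015, 0.0005], [59.4947, -0.0015, 0.0], [59.4811, -0.002, -0.0005]]
v9 0.0095 [[59.4713, -0.002, 0.0], [59.4125, -0.0025, 0.0], [59.4101, -0.002, -0.0005], [58.9433, -0.0015, 0.0005]]
```

View pics/h9.png

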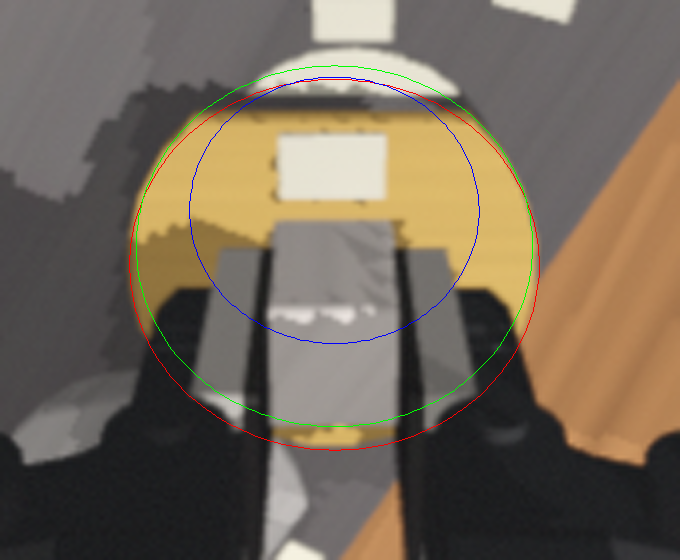

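>>> {"api": "step_arm", "payload": {
  "plan": [
    {"dx": 0.0024,"dy": 0.0008,"dz": -0.004,"yaw": 0,"hand": 1},
    {"dx": 0,"dy": 0,"dz": -0.004,"yaw": 0,"hand": 1},
    {"dx": 0,"dy": 0,"dz": -0.004,"yaw": 0,"hand": 1},
    {"dx": 0,"dy": 0,"dz": -0.003,"yaw": 0,"hand": 1},
    {"dx": 0,"dy": 0,"dz": -0.003,"yaw": 0,"hand": 1},
    {"dx": 0,"dy": 0,"dz": 0,"yaw": 0,"hand": 1}
  ],
  "force": 40
}}

```text
time: 16.18
eef_pos: [0.6472, 0.1545, 0.0479]
tool_rot: [-1.747, -2.61, 0.001]
contact_force: [0.6, 0.7, -2.3]
grip_width: 0.0147
```

Entering freely (8 mm in). Continue down.

>>> {"api": "step_arm", "payload": {
  "plan": [
    {"dx": 0,"dy": 0,"dz": -0.003,"yaw": 0,"hand": 1},
    {"dx": 0,"dy": 0,"dz": -0.003,"yaw": 0,"hand": 1},
    {"dx": 0,"dy": 0,"dz": -0.002,"yaw": 0,"hand": 1},
    {"dx": 0,"dy": 0,"dz": 0,"yaw": 0,"hand": 1}
  ],
  "force": 40
}}

```text
time: 16.52
eef_pos: [0.6476, 0.1546, 0.042]
tool_rot: [1.747, 2.611, 0.001]
contact_force: [-2.8, -0.5, 4.8]
grip_width: 0.0148
```

>>> {"api": "step_arm", "payload": {
  "plan": [
    {"dx": 0,"dy": 0,"dz": 0,"yaw": 0,"hand": -0.4},
    {"dx": 0,"dy": 0,"dz": 0,"yaw": 0,"hand": -0.4},
    {"dx": 0,"dy": 0,"dz": 0,"yaw": 0,"hand": -0.4},
    {"dx": 0,"dy": 0,"dz": 0.03,"yaw": 0,"hand": -0.4},
    {"dx": 0,"dy": 0,"dz": 0.04,"yaw": -3,"hand": -0.4},
    {"dx": -0.021,"dy": 0.017,"dz": 0.025,"yaw": -7,"hand": -0.4},
    {"dx": -0.025,"dy": 0.02,"dz": 0,"yaw": -7,"hand": -0.4},
    {"dx": -0.025,"dy": 0.02,"dz": 0,"yaw": -7,"hand": -0.4},
    {"dx": -0.025,"dy": 0.02,"dz": 0,"yaw": -7,"hand": -0.4},
    {"dx": -0.025,"dy": 0.02,"dz": 0,"yaw": -7,"hand": -0.4},
    {"dx": -0.025,"dy": 0.02,"dz": 0,"yaw": -7,"hand": -0.4},
    {"dx": -0.025,"dy": 0.02,"dz": 0,"yaw": -7,"hand": -0.4}
  ],
  "force": 40
}}

```text
time: 17.52
eef_pos: [0.4753, 0.2924, 0.1357]
tool_rot: [2.72, 1.572, 0.001]
contact_force: [0.5, 0.3, 0.1]
grip_width: 0.0597
```

>>> {"api": "step_arm", "payload": {
  "plan": [
    {"dx": -0.025,"dy": 0.02,"dz": 0,"yaw": -7,"hand": -0.4},
    {"dx": -0.011,"dy": 0.012,"dz": 0,"yaw": 0,"hand": -0.4},
    {"dx": 0,"dy": 0,"dz": 0,"yaw": 0,"hand": -0.4},
    {"dx": 0,"dy": 0,"dz": 0,"yaw": 0,"hand": -0.4}
  ],
  "force": 40
}}

```text
time: 17.85
eef_pos: [0.4404, 0.3241, 0.1357]
tool_rot: [2.804, 1.415, 0.001]
contact_force: [0.8, -0.0, 0.5]
grip_width: 0.0596
```

```bash
python3 look.py v10; python3 - <<'E'
import pickle
from h import *
o,im=pickle.load(open('pics/v10.pkl','rb'))
a=rect('wrist',im,o,.40,.48,.28,.37,.02,4400)
s=ctrl.snapshot('scene'); cv2.imwrite('pics/scene1.png',s); b=cv2.resize(s[225:315,255:375],None,fx=3.33,fy=3.9)[:352]
b=cv2.resize(b,(400,352)); cv2.imwrite('pics/top10.png',np.hstack([a,b]))
E
```

```text
v10 t 17.85 pos [0.4404 0.3241 0.1357] yawx 53.55 tilt [ 0.0008 -0.0001] q6 1.25 w 0.0596 F [ 0.8 -0.   0.5]Traceback (most recent call last):
  File "<stdin>", line 6, in <module>
    return _nx.concatenate(arrs, 1, dtype=dtype, casting=casting)
           ~~~~~~~~~~~~~~~^^^^^^^^^^^^^^^^^^^^^^^^^^^^^^^^^^^^^^^
ValueError: all the input array dimensions except for the concatenation axis must match exactly, but along dimension 0, the array at index 0 has size 351 and the array at index 1 has size 352
```

```bash
python3 - <<'E'
import pickle
from h import *
o,im=pickle.load(open('pics/v10.pkl','rb'))
a=cv2.resize(rect('wrist',im,o,.40,.48,.28,.37,.02,4400),(396,352))
s=cv2.imread('pics/scene1.png'); b=cv2.resize(s[225:315,255:375],(400,352),interpolation=cv2.INTER_CUBIC); cv2.imwrite('pics/top10.png',np.hstack([a,b]))
E
```

```text
(no output)
```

View pics/top10.png

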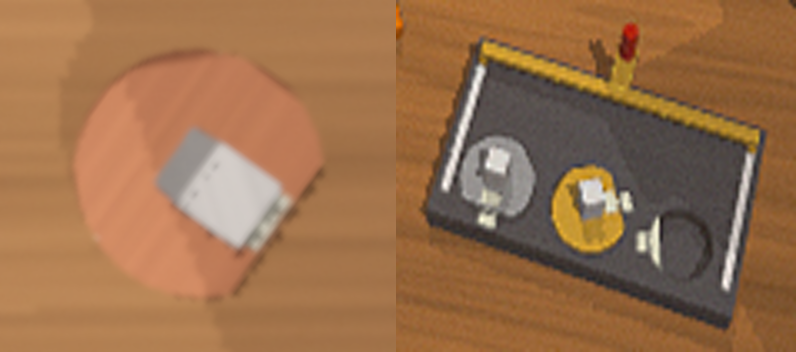

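Grey and yellow are seated with marks aligned. Copper is centred under the tool, with its flat at lower right (yaw ≈ −125°).

>>> {"api": "step_arm", "payload": {
  "plan": [
    {"dx": 0,"dy": 0.0006,"dz": -0.03,"yaw": 1.5,"hand": -0.4},
    {"dx": 0,"dy": 0,"dz": -0.03,"yaw": 0,"hand": -0.4},
    {"dx": 0,"dy": 0,"dz": -0.03,"yaw": 0,"hand": -0.4},
    {"dx": 0,"dy": 0,"dz": -0.017,"yaw": 0,"hand": -0.4},
    {"dx": 0,"dy": 0,"dz": 0,"yaw": 0,"hand": -0.4},
    {"dx": 0,"dy": 0,"dz": 0,"yaw": 0,"hand": 1},
    {"dx": 0,"dy": 0,"dz": 0,"yaw": 0,"hand": 1},
    {"dx": 0,"dy": 0,"dz": 0,"yaw": 0,"hand": 1},
    {"dx": 0,"dy": 0,"dz": 0,"yaw": 0,"hand": 1},
    {"dx": 0,"dy": 0,"dz": 0,"yaw": 0,"hand": 1},
    {"dx": 0,"dy": 0,"dz": 0,"yaw": 0,"hand": 1}
  ],
  "force": 40
}}

```text
time: 18.87
eef_pos: [0.4416, 0.3248, 0.0301]
tool_rot: [2.787, 1.449, 0.005]
contact_force: [-0.0, -1.2, 5.8]
grip_width: 0.015
```

>>> {"api": "step_arm", "payload": {
  "plan": [
    {"dx": 0,"dy": 0,"dz": 0.04,"yaw": 0,"hand": 1},
    {"dx": 0,"dy": 0,"dz": 0.04,"yaw": 4,"hand": 1},
    {"dx": 0.024,"dy": -0.0113,"dz": 0.025,"yaw": 5,"hand": 1},
    {"dx": 0.024,"dy": -0.0113,"dz": 0.01,"yaw": 5,"hand": 1},
    {"dx": 0.024,"dy": -0.0113,"dz": 0,"yaw": 5,"hand": 1},
    {"dx": 0.024,"dy": -0.0113,"dz": 0,"yaw": 5,"hand": 1},
    {"dx": 0.024,"dy": -0.0113,"dz": 0,"yaw": 5,"hand": 1},
    {"dx": 0.024,"dy": -0.0113,"dz": 0,"yaw": 5,"hand": 1},
    {"dx": 0.024,"dy": -0.0113,"dz": 0,"yaw": 5,"hand": 1},
    {"dx": 0.024,"dy": -0.0113,"dz": 0,"yaw": 4,"hand": 1},
    {"dx": 0.0232,"dy": -0.011,"dz": 0,"yaw": 0,"hand": 1},
    {"dx": 0,"dy": 0,"dz": 0,"yaw": 0,"hand": 1}
  ],
  "force": 40
}}

```text
time: 19.87
eef_pos: [0.6596, 0.2202, 0.1426]
tool_rot: [2.064, 2.365, 0.001]
contact_force: [0.1, 0.6, -2.8]
grip_width: 0.015
```

>>> {"api": "step_arm", "payload": {
  "plan": [
    {"dx": 0,"dy": 0,"dz": -0.04,"yaw": 0,"hand": 1},
    {"dx": 0,"dy": 0,"dz": -0.037,"yaw": 0,"hand": 1},
    {"dx": 0,"dy": 0,"dz": 0,"yaw": 0,"hand": 1},
    {"dx": 0,"dy": 0,"dz": 0,"yaw": 0,"hand": 1}
  ],
  "force": 40
}}

```text
time: 20.2
eef_pos: [0.6534, 0.2224, 0.0642]
tool_rot: [-2.06, -2.367, 0.009]
contact_force: [-0.4, -1.2, -1.5]
grip_width: 0.0151
```

```bash
python3 look.py v11; python3 holes.py v11; python3 - <<'E'
from held import *
ov('v11',0,0,.0095,'pics/h11.png')
E
```

```text
v11 t 20.2 pos [0.6534 0.2224 0.0642] yawx 97.93 tilt [-0.0065 -0.002 ] q6 0.17 w 0.0151 F [-0.4 -1.2 -1.5]
```

View pics/h11.png

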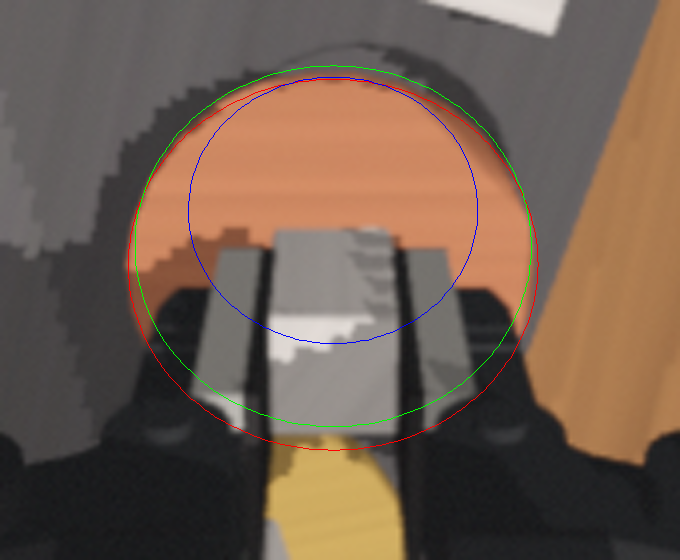

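>>> {"api": "step_arm", "payload": {
  "plan": [
    {"dx": 0.0035,"dy": 0.0011,"dz": 0,"yaw": 0,"hand": 1},
    {"dx": 0,"dy": 0,"dz": 0,"yaw": 0,"hand": 1},
    {"dx": 0,"dy": 0,"dz": 0,"yaw": 0,"hand": 1}
  ],
  "force": 40
}}

```text
time: 20.5
eef_pos: [0.6607, 0.2246, 0.0691]
tool_rot: [2.061, 2.368, 0.006]
contact_force: [-0.2, 0.9, -2.2]
grip_width: 0.0152
```

>>> {"api": "step_arm", "payload": {
  "plan": [
    {"dx": 0,"dy": 0,"dz": 0,"yaw": 0,"hand": 1},
    {"dx": 0,"dy": 0,"dz": 0,"yaw": 0,"hand": 1}
  ],
  "force": 40
}}

```text
time: 20.67
eef_pos: [0.6595, 0.2241, 0.0676]
tool_rot: [2.062, 2.369, 0.002]
contact_force: [-0.6, 0.2, -3.3]
grip_width: 0.0154
```

```bash
for i in 12 13 14; do python3 look.py v$i; done; python3 holes.py v14
```

```text
v12 t 20.67 pos [0.6595 0.2241 0.0676] yawx 97.92 tilt [0.0014 0.0004] q6 0.17 w 0.0154 F [-0.6  0.2 -3.3]
v13 t 20.72 pos [0.6594 0.224  0.0673] yawx 97.92 tilt [0.0009 0.0003] q6 0.17 w 0.0152 F [ 0.3 -1.4 -2.4]
v14 t 20.77 pos [0.6593 0.224  0.0671] yawx 97.92 tilt [0.0006 0.0002] q6 0.17 w 0.0147 F [ 0.1 -0.6 -2.7]
```

>>> {"api": "step_arm", "payload": {
  "plan": [
    {"dx": -0.0019,"dy": -0.0004,"dz": -0.004,"yaw": 0,"hand": 1},
    {"dx": 0,"dy": 0,"dz": -0.004,"yaw": 0,"hand": 1},
    {"dx": 0,"dy": 0,"dz": -0.004,"yaw": 0,"hand": 1},
    {"dx": 0,"dy": 0,"dz": -0.003,"yaw": 0,"hand": 1},
    {"dx": 0,"dy": 0,"dz": -0.003,"yaw": 0,"hand": 1},
    {"dx": 0,"dy": 0,"dz": 0,"yaw": 0,"hand": 1},
    {"dx": 0,"dy": 0,"dz": 0,"yaw": 0,"hand": 1}
  ],
  "force": 40
}}

```text
time: 21.4
eef_pos: [0.6571, 0.2238, 0.0481]
tool_rot: [-2.062, -2.369, 0.0]
contact_force: [-0.4, 1.4, -2.8]
grip_width: 0.0146
```

>>> {"api": "step_arm", "payload": {
  "plan": [
    {"dx": 0,"dy": 0,"dz": -0.003,"yaw": 0,"hand": 1},
    {"dx": 0,"dy": 0,"dz": -0.003,"yaw": 0,"hand": 1},
    {"dx": 0,"dy": 0,"dz": -0.002,"yaw": 0,"hand": 1},
    {"dx": 0,"dy": 0,"dz": 0,"yaw": 0,"hand": 1}
  ],
  "force": 40
}}

```text
time: 21.73
eef_pos: [0.6576, 0.2239, 0.0422]
tool_rot: [2.063, 2.369, 0.002]
contact_force: [-2.9, 2.4, 5.7]
grip_width: 0.0149
```

>>> {"api": "step_arm", "payload": {
  "plan": [
    {"dx": 0,"dy": 0,"dz": 0,"yaw": 0,"hand": -0.4},
    {"dx": 0,"dy": 0,"dz": 0,"yaw": 0,"hand": -0.4},
    {"dx": 0,"dy": 0,"dz": 0,"yaw": 0,"hand": -0.4},
    {"dx": 0,"dy": 0,"dz": 0.03,"yaw": 0,"hand": -0.4},
    {"dx": 0,"dy": 0,"dz": 0.04,"yaw": 3,"hand": -0.4},
    {"dx": 0,"dy": 0,"dz": 0.03,"yaw": 7,"hand": -0.4},
    {"dx": -0.016,"dy": -0.0076,"dz": 0,"yaw": 7,"hand": -0.4},
    {"dx": -0.0165,"dy": -0.0077,"dz": 0,"yaw": 7,"hand": -0.4},
    {"dx": -0.0165,"dy": -0.0077,"dz": 0,"yaw": 7,"hand": -0.4},
    {"dx": -0.0165,"dy": -0.0077,"dz": 0,"yaw": 7,"hand": -0.4},
    {"dx": -0.0165,"dy": -0.0077,"dz": 0,"yaw": 7,"hand": -0.4},
    {"dx": -0.0165,"dy": -0.0077,"dz": 0,"yaw": 7,"hand": -0.4}
  ],
  "force": 40
}}

```text
time: 22.73
eef_pos: [0.5581, 0.1768, 0.1405]
tool_rot: [0.806, 3.036, -0.0]
contact_force: [-0.1, 0.2, 0.2]
grip_width: 0.06
```

>>> {"api": "step_arm", "payload": {
  "plan": [
    {"dx": -0.0165,"dy": -0.0077,"dz": 0,"yaw": 7,"hand": -0.4},
    {"dx": 0,"dy": 0,"dz": 0,"yaw": 7,"hand": -0.4},
    {"dx": 0,"dy": 0,"dz": 0,"yaw": 7,"hand": -0.4},
    {"dx": 0,"dy": 0,"dz": 0,"yaw": 0.6,"hand": -0.4},
    {"dx": 0,"dy": 0,"dz": 0,"yaw": 0,"hand": -0.4},
    {"dx": 0,"dy": 0,"dz": 0,"yaw": 0,"hand": -0.4}
  ],
  "force": 40
}}

```text
time: 23.23
eef_pos: [0.5425, 0.1696, 0.1405]
tool_rot: [0.236, 3.133, -0.0]
contact_force: [0.8, 0.1, 0.1]
grip_width: 0.0601
```

```bash
python3 look.py v15; python3 - <<'E'
import pickle
from h import *
o,im=pickle.load(open('pics/v15.pkl','rb'))
a=rect('wrist',im,o,.49,.71,.03,.29,.032,1800)
s=ctrl.snapshot('scene'); cv2.imwrite('pics/scene2.png',s); b=cv2.resize(s[225:315,255:375],(330,a.shape[0]),interpolation=cv2.INTER_CUBIC); cv2.imwrite('pics/top15.png',np.hstack([a,b]))
r=rect('wrist',im,o,.5,.68,.05,.27,.075,2000).astype(int)
m=((r[...,2]>120)&(r[...,1]<70)&(r[...,0]<80)).astype(np.uint8)
n,l,st,c=cv2.connectedComponentsWithStats(m)
for i in range(1,n):
    if st[i,4]>60: print(st[i],'x',.68-c[i][1]/2000,'y',.27-c[i][0]/2000)
E
```

```text
v15 t 23.23 pos [0.5425 0.1696 0.1405] yawx 171.37 tilt [ 0.     -0.0001] q6 -1.14 w 0.0601 F [0.8 0.1 0.1]
[190 270  21  23 372] x 0.5394072580645162 y 0.1697715053763441
```

View pics/top15.png

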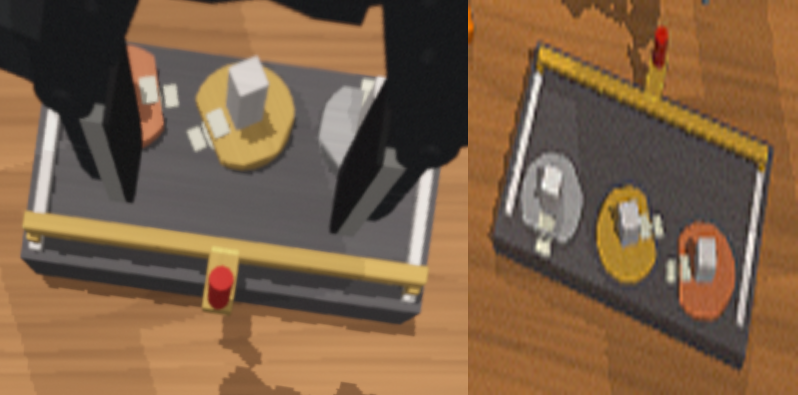

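All three are keyed and down. Closing the keeper.

>>> {"api": "step_arm", "payload": {
  "plan": [
    {"dx": -0.002,"dy": 0.0003,"dz": -0.03,"yaw": 0,"hand": -0.4},
    {"dx": 0,"dy": 0,"dz": -0.03,"yaw": 0,"hand": -0.4},
    {"dx": 0,"dy": 0,"dz": -0.025,"yaw": 0,"hand": -0.4},
    {"dx": 0,"dy": 0,"dz": 0,"yaw": 0,"hand": -0.4},
    {"dx": 0,"dy": 0,"dz": 0,"yaw": 0,"hand": 1},
    {"dx": 0,"dy": 0,"dz": 0,"yaw": 0,"hand": 1},
    {"dx": 0,"dy": 0,"dz": 0,"yaw": 0,"hand": 1},
    {"dx": 0,"dy": 0,"dz": 0,"yaw": 0,"hand": 1},
    {"dx": 0,"dy": 0,"dz": 0,"yaw": 0,"hand": 1}
  ],
  "force": 30
}}

```text
time: 24.08
eef_pos: [0.5415, 0.1702, 0.0574]
tool_rot: [0.232, 3.13, 0.002]
contact_force: [0.2, -0.7, 5.4]
grip_width: 0.0104
```

>>> {"api": "step_arm", "payload": {
  "plan": [
    {"dx": 0.0078,"dy": -0.0011,"dz": 0,"yaw": 0,"hand": 1},
    {"dx": 0.0078,"dy": -0.0011,"dz": 0,"yaw": 0,"hand": 1},
    {"dx": 0.0078,"dy": -0.0011,"dz": 0,"yaw": 0,"hand": 1},
    {"dx": 0.0078,"dy": -0.0011,"dz": 0,"yaw": 0,"hand": 1},
    {"dx": 0.0078,"dy": -0.0011,"dz": 0,"yaw": 0,"hand": 1},
    {"dx": 0.0078,"dy": -0.0011,"dz": 0,"yaw": 0,"hand": 1},
    {"dx": 0.0078,"dy": -0.0011,"dz": 0,"yaw": 0,"hand": 1},
    {"dx": 0.0065,"dy": -0.001,"dz": 0,"yaw": 0,"hand": 1},
    {"dx": 0,"dy": 0,"dz": 0,"yaw": 0,"hand": 1},
    {"dx": 0,"dy": 0,"dz": 0,"yaw": 0,"hand": 1}
  ],
  "force": 30
}}

```text
time: 24.92
eef_pos: [0.601, 0.1619, 0.0574]
tool_rot: [-0.233, -3.132, -0.002]
contact_force: [-4.1, 1.3, 7.7]
grip_width: 0.0106
```

>>> {"api": "step_arm", "payload": {
  "plan": [
    {"dx": 0.003,"dy": -0.0004,"dz": 0,"yaw": 0,"hand": 1},
    {"dx": 0,"dy": 0,"dz": 0,"yaw": 0,"hand": 1},
    {"dx": 0,"dy": 0,"dz": 0,"yaw": 0,"hand": 1}
  ],
  "force": 30
}}

```text
time: 25.17
eef_pos: [0.601, 0.1618, 0.0573]
tool_rot: [-0.234, -3.126, -0.001]
contact_force: [-10.2, 2.4, 12.8]
grip_width: 0.0108
```

>>> {"api": "step_arm", "payload": {
  "plan": [
    {"dx": 0,"dy": 0,"dz": 0,"yaw": 0,"hand": -0.4},
    {"dx": 0,"dy": 0,"dz": 0,"yaw": 0,"hand": -0.4},
    {"dx": 0,"dy": 0,"dz": 0,"yaw": 0,"hand": -0.4},
    {"dx": 0,"dy": 0,"dz": 0.04,"yaw": 0,"hand": -0.4},
    {"dx": 0,"dy": 0,"dz": 0.04,"yaw": 0,"hand": -0.4},
    {"dx": -0.022,"dy": 0.027,"dz": 0.02,"yaw": 1,"hand": -0.4},
    {"dx": -0.022,"dy": 0.027,"dz": 0.02,"yaw": 1,"hand": -0.4},
    {"dx": -0.022,"dy": 0.027,"dz": 0.02,"yaw": 2,"hand": -0.4},
    {"dx": -0.022,"dy": 0.027,"dz": 0,"yaw": 2,"hand": -0.4},
    {"dx": -0.022,"dy": 0.027,"dz": 0,"yaw": 2,"hand": -0.4},
    {"dx": -0.022,"dy": 0.027,"dz": 0,"yaw": 0.6,"hand": -0.4},
    {"dx": -0.022,"dy": 0.027,"dz": 0,"yaw": 0,"hand": -0.4}
  ],
  "force": 30
}}

```text
time: 26.17
eef_pos: [0.4496, 0.351, 0.1959]
tool_rot: [-0.003, 3.141, 0.001]
contact_force: [-0.3, 0.1, -0.2]
grip_width: 0.0598
```

>>> {"api": "step_arm", "payload": {
  "plan": [
    {"dx": -0.022,"dy": 0.027,"dz": 0,"yaw": 0,"hand": -0.4},
    {"dx": 0,"dy": 0,"dz": 0,"yaw": 0,"hand": -0.4},
    {"dx": 0,"dy": 0,"dz": 0,"yaw": 0,"hand": -0.4},
    {"dx": 0,"dy": 0,"dz": 0,"yaw": 0,"hand": -0.4}
  ],
  "force": 30
}}

```text
time: 26.5
eef_pos: [0.4289, 0.3766, 0.1955]
tool_rot: [-0.004, 3.141, -0.001]
contact_force: [0.9, 0.3, 0.6]
grip_width: 0.0596
```

```bash
python3 look.py v16; cat > scr.py <<'E'
import pickle,sys
from h import *
def scr(tag,color,x0,x1,y0,y1):
    o,im=pickle.load(open(f'pics/{tag}.pkl','rb')); ppm=3000
    r=rect('wrist',im,o,x0,x1,y0,y1,.014,ppm); h=cv2.cvtColor(r,cv2.COLOR_BGR2HSV).astype(int); H,S,V=h[...,0],h[...,1],h[...,2]
    m={'blue':(abs(H-112)<14)&(S>120)&(V>60),'red':((H<6)|(H>172))&(S>150)&(V>90),'dark':(H<14)&(S>90)&(V<105)&(V>25)}[color].astype(np.uint8)
    m=cv2.morphologyEx(m,cv2.MORPH_OPEN,np.ones((7,7),np.uint8)); n,l,s,c=cv2.connectedComponentsWithStats(m)
    for i in np.argsort(-s[1:,4])[:3]+1:
        cn=max(cv2.findContours((l==i).astype(np.uint8),cv2.RETR_EXTERNAL,cv2.CHAIN_APPROX_NONE)[0],key=cv2.contourArea)
        (cx,cy),(w,hh),a=cv2.minAreaRect(cn); bx=cv2.boxPoints(((cx,cy),(w,hh),a)); e=[bx[1]-bx[0],bx[2]-bx[1]]; e=max(e,key=np.linalg.norm)
        print(tag,color,'handle centre',np.round([x1-cy/ppm,y1-cx/ppm],4),'size mm',np.round(sorted([w/3,hh/3]),1),'axis yaw',round(float(np.degrees(np.arctan2(-e[0],-e[1])))%180,1))
if __name__=='__main__': scr(sys.argv[1],sys.argv[2],*map(float,sys.argv[3:]))
E
python3 scr.py v16 blue .33 .6 .33 .45
```

```text
v16 t 26.5 pos [0.4289 0.3766 0.1955] yawx -179.87 tilt [ 0.0005 -0.0004] q6 -0.87 w 0.0596 F [0.9 0.3 0.6]
v16 blue handle centre [0.4305 0.392 ] size mm [20.7 81.6] axis yaw 2.3
```

>>> {"api": "step_arm", "payload": {
  "plan": [
    {"dx": 0.0051,"dy": 0.0033,"dz": -0.035,"yaw": 0.44,"hand": 0},
    {"dx": 0.0051,"dy": 0.0033,"dz": -0.035,"yaw": 0.44,"hand": 0},
    {"dx": 0.0051,"dy": 0.0033,"dz": -0.035,"yaw": 0.44,"hand": 0},
    {"dx": 0.0051,"dy": 0.0032,"dz": -0.035,"yaw": 0.44,"hand": 0},
    {"dx": 0.0052,"dy": 0.0032,"dz": -0.0275,"yaw": 0.44,"hand": 0},
    {"dx": 0,"dy": 0,"dz": -0.014,"yaw": 0,"hand": 0},
    {"dx": 0,"dy": 0,"dz": -0.01,"yaw": 0,"hand": 0},
    {"dx": 0,"dy": 0,"dz": 0,"yaw": 0,"hand": 0},
    {"dx": 0,"dy": 0,"dz": 0,"yaw": 0,"hand": 0}
  ],
  "force": 60
}}

```text
time: 27.3
eef_pos: [0.4548, 0.3926, 0.0043]
tool_rot: [-0.061, 3.141, 0.0]
contact_force: [0.7, -0.1, 0.8]
grip_width: 0.0426
```

>>> {"api": "step_arm", "payload": {
  "plan": [
    {"dx": 0,"dy": 0,"dz": 0,"yaw": 0,"hand": 1},
    {"dx": 0,"dy": 0,"dz": 0,"yaw": 0,"hand": 1},
    {"dx": 0,"dy": 0,"dz": 0,"yaw": 0,"hand": 1},
    {"dx": 0,"dy": 0,"dz": 0,"yaw": 0,"hand": 1},
    {"dx": 0,"dy": 0,"dz": 0,"yaw": 0,"hand": 1}
  ],
  "force": 60
}}

```text
time: 27.72
eef_pos: [0.4551, 0.3938, 0.006]
tool_rot: [-0.064, 3.138, 0.003]
contact_force: [0.4, -1.8, 6.3]
grip_width: 0.0198
```

>>> {"api": "step_arm", "payload": {
  "plan": [
    {"dx": 0,"dy": 0,"dz": 0.03,"yaw": 0,"hand": 1},
    {"dx": 0,"dy": 0,"dz": 0.04,"yaw": 0,"hand": 1},
    {"dx": 0,"dy": 0,"dz": 0.04,"yaw": 0,"hand": 1},
    {"dx": 0,"dy": -0.02,"dz": 0.03,"yaw": 0,"hand": 1},
    {"dx": 0,"dy": -0.035,"dz": 0.02,"yaw": 0,"hand": 1},
    {"dx": 0,"dy": -0.039,"dz": 0.01,"yaw": 0.5,"hand": 1},
    {"dx": 0,"dy": -0.039,"dz": 0,"yaw": 0.5,"hand": 1},
    {"dx": 0,"dy": -0.039,"dz": 0,"yaw": 0.5,"hand": 1},
    {"dx": 0,"dy": -0.039,"dz": 0,"yaw": 0.5,"hand": 1},
    {"dx": 0,"dy": -0.039,"dz": 0,"yaw": 0.5,"hand": 1},
    {"dx": 0,"dy": -0.039,"dz": 0,"yaw": 0.5,"hand": 1},
    {"dx": 0,"dy": -0.039,"dz": 0,"yaw": 0.5,"hand": 1}
  ],
  "force": 60
}}

```text
time: 28.72
eef_pos: [0.4533, 0.0636, 0.1745]
tool_rot: [-0.161, 3.137, 0.0]
contact_force: [0.8, -0.1, -2.1]
grip_width: 0.0196
```

>>> {"api": "step_arm", "payload": {
  "plan": [
    {"dx": 0,"dy": -0.039,"dz": 0,"yaw": 0,"hand": 1},
    {"dx": 0,"dy": -0.039,"dz": 0,"yaw": 0,"hand": 1},
    {"dx": 0,"dy": -0.039,"dz": 0,"yaw": 0,"hand": 1},
    {"dx": 0,"dy": -0.039,"dz": 0,"yaw": 0,"hand": 1},
    {"dx": 0,"dy": -0.039,"dz": 0,"yaw": 0,"hand": 1},
    {"dx": 0,"dy": 0,"dz": 0,"yaw": 0,"hand": 1},
    {"dx": 0,"dy": 0,"dz": 0,"yaw": 0,"hand": 1},
    {"dx": 0,"dy": 0,"dz": 0,"yaw": 0,"hand": 1}
  ],
  "force": 60
}}

```text
time: 29.38
eef_pos: [0.4536, -0.1294, 0.1741]
tool_rot: [0.158, -3.137, -0.001]
contact_force: [-0.1, 0.3, -1.1]
grip_width: 0.0197
```

```bash
python3 look.py v17; python3 scr.py v17 dark .36 .56 -.2 -.08; python3 - <<'E'
import pickle
from h import *
o,im=pickle.load(open('pics/v17.pkl','rb'))
a=rect('wrist',im,o,.58,.74,-.28,-.05,.055,1800)
o2,im2=pickle.load(open('pics/v1.pkl','rb')); b=rect('wrist',im2,o2,.58,.74,-.28,-.05,.055,1800)
c=cv2.resize(im,(384,288)); a=np.vstack([a,np.zeros_like(a)])[:576]; 
W=np.zeros((576,800,3),np.uint8); W[:a.shape[0]//2,:414]=a[:a.shape[0]//2]; W[288:288+b.shape[0],:414]=b; W[:288,416:800]=c
cv2.imwrite('pics/top17.png',W)
E
```

```text
v17 t 29.38 pos [ 0.4536 -0.1294  0.1741] yawx -174.22 tilt [-0.0002  0.0008] q6 -1.97 w 0.0197 F [-0.1  0.3 -1.1]
```

View pics/top17.png

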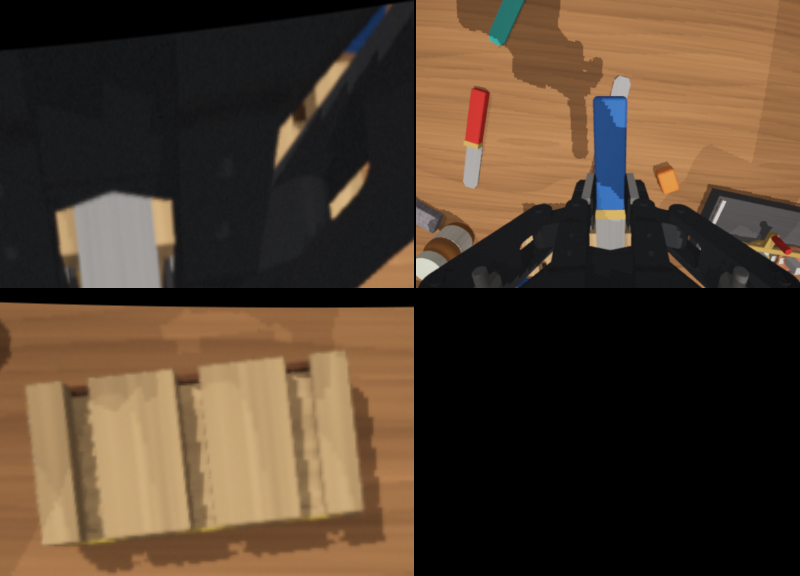

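```bash
cat > hs.py <<'E'
import pickle,sys
from h import *
def hs(tag,color,up=.008,L=.09):
    o,im=pickle.load(open(f'pics/{tag}.pkl','rb')); R=cv2.Rodrigues(np.array(o['tool_rot'],float))[0]; p=np.array(o['eef_pos'])
    # map in tool frame at tool z=-up ; cols = tool y, rows = -tool x
    ppm=4000; W,Hh=int(.06*ppm),int(.12*ppm); jj,ii=np.meshgrid(np.arange(W),np.arange(Hh))
    P=np.stack([.12-ii/ppm,-.03+jj/ppm,np.full(ii.shape,-up)],-1).reshape(-1,3)@R.T+p
    m=w2pix('wrist',P,o).reshape(Hh,W,2).astype(np.float32); r=cv2.remap(im,m[...,0],m[...,1],cv2.INTER_LINEAR)
    h=cv2.cvtColor(r,cv2.COLOR_BGR2HSV).astype(int); H,S,V=h[...,0],h[...,1],h[...,2]
    k={'blue':(abs(H-112)<14)&(S>120)&(V>50),'red':((H<6)|(H>172))&(S>150)&(V>70),'dark':(H<16)&(S>80)&(V<110)&(V>20)}[color].astype(np.uint8)
    k=cv2.morphologyEx(k,cv2.MORPH_OPEN,np.ones((5,5),np.uint8)); n,l,s,c=cv2.connectedComponentsWithStats(k); i=1+np.argmax(s[1:,4]); k=l==i
    rows=np.where(k.any(1))[0]; xs=[];ys=[];w=[]
    for rr in range(rows[0]+20,min(rows[0]+170,rows[-1])):
        cc=np.where(k[rr])[0]; xs.append(.12-rr/ppm); ys.append(-.03+(cc[0]+cc[-1])/2/ppm); w.append((cc[-1]-cc[0])/ppm)
    a,b=np.polyfit(xs,ys,1); print(tag,'butt tool x',round(.12-rows[0]/ppm,4),'end',round(.12-rows[-1]/ppm,4),'oy at grasp',round(b,4),'angle deg',round(float(np.degrees(np.arctan(a))),2),'width',round(np.median(w),4))
hs(*sys.argv[1:3])
E
python3 hs.py v17 blue
```

```text
v17 butt tool x 0.065 end 0.0003 oy at grasp -0.0008 angle deg -0.04 width 0.0205
```

>>> {"api": "step_arm", "payload": {
  "plan": [
    {"dx": 0.0056,"dy": 0.003,"dz": -0.027,"yaw": 0.1,"hand": 1},
    {"dx": 0.0056,"dy": 0.003,"dz": -0.027,"yaw": 0.1,"hand": 1},
    {"dx": 0.0056,"dy": 0.003,"dz": -0.027,"yaw": 0.1,"hand": 1},
    {"dx": 0.0056,"dy": 0.003,"dz": -0.027,"yaw": 0.1,"hand": 1},
    {"dx": 0.0056,"dy": 0.003,"dz": -0.0276,"yaw": 0,"hand": 1},
    {"dx": 0,"dy": 0,"dz": 0,"yaw": 0,"hand": 1},
    {"dx": 0,"dy": 0,"dz": 0,"yaw": 0,"hand": 1},
    {"dx": 0,"dy": 0,"dz": 0,"yaw": 0,"hand": 1},
    {"dx": 0,"dy": 0,"dz": 0,"yaw": 0,"hand": 1}
  ],
  "force": 60
}}

```text
time: 30.18
eef_pos: [0.4831, -0.1147, 0.0403]
tool_rot: [-0.171, 3.134, -0.002]
contact_force: [0.3, -0.1, -1.3]
grip_width: 0.0197
```

```bash
python3 look.py v18; python3 hs.py v18 blue; python3 - <<'E'
from h import *
im=ctrl.snapshot('side'); cv2.imwrite('pics/side1.png',im)
ob=[(r['box'],round(r['score'],2)) for r in ctrl.find_in('side','rack')][:2]; print(ob)
E
```

```text
v18 t 30.18 pos [ 0.4831 -0.1147  0.0403] yawx -173.74 tilt [ 0.0032 -0.0008] q6 -1.94 w 0.0197 F [ 0.3 -0.1 -1.3]
v18 butt tool x 0.0652 end 0.0003 oy at grasp -0.0011 angle deg 0.29 width 0.0208
[([269.1, 154.5, 45.8, 45.4], 0.94)]
```

>>> {"api": "step_arm", "payload": {
  "plan": [
    {"dx": 0.0099,"dy": 0.0016,"dz": 0,"yaw": 0,"hand": 1},
    {"dx": 0.0099,"dy": 0.0011,"dz": 0,"yaw": 0,"hand": 1},
    {"dx": 0.0099,"dy": 0.0011,"dz": 0,"yaw": 0,"hand": 1},
    {"dx": 0,"dy": 0,"dz": 0,"yaw": 0,"hand": 1}
  ],
  "force": 60
}}

```text
time: 30.67
eef_pos: [0.5152, -0.1112, 0.0389]
tool_rot: [-0.171, 3.133, -0.001]
contact_force: [-0.2, 0.0, -0.3]
grip_width: 0.02
```

>>> {"api": "step_arm", "payload": {
  "plan": [
    {"dx": 0.0099,"dy": 0.0011,"dz": 0,"yaw": 0,"hand": 1},
    {"dx": 0.0099,"dy": 0.0011,"dz": 0,"yaw": 0,"hand": 1},
    {"dx": 0.0099,"dy": 0.0011,"dz": 0,"yaw": 0,"hand": 1},
    {"dx": 0.0099,"dy": 0.0011,"dz": 0,"yaw": 0,"hand": 1},
    {"dx": 0.0099,"dy": 0.0011,"dz": 0,"yaw": 0,"hand": 1},
    {"dx": 0,"dy": 0,"dz": 0,"yaw": 0,"hand": 1},
    {"dx": 0,"dy": 0,"dz": 0,"yaw": 0,"hand": 1}
  ],
  "force": 60
}}

```text
time: 31.25
eef_pos: [0.5617, -0.1053, 0.0383]
tool_rot: [0.171, -3.137, -0.0]
contact_force: [0.0, 0.1, -2.4]
grip_width: 0.0198
```

>>> {"api": "step_arm", "payload": {
  "plan": [
    {"dx": 0.004,"dy": 0.0004,"dz": 0,"yaw": 0,"hand": 1},
    {"dx": 0.004,"dy": 0.0004,"dz": 0,"yaw": 0,"hand": 1},
    {"dx": 0,"dy": 0,"dz": 0,"yaw": 0,"hand": 1}
  ],
  "force": 60
}}

```text
time: 31.5
eef_pos: [0.57, -0.1047, 0.0387]
tool_rot: [-0.17, 3.136, -0.0]
contact_force: [0.9, -0.4, -0.8]
grip_width: 0.0198
```

>>> {"api": "step_arm", "payload": {
  "plan": [
    {"dx": 0.003,"dy": 0.0003,"dz": 0,"yaw": 0,"hand": 1},
    {"dx": 0.002,"dy": 0.0002,"dz": 0,"yaw": 0,"hand": 1},
    {"dx": 0,"dy": 0,"dz": 0,"yaw": 0,"hand": 1},
    {"dx": 0,"dy": 0,"dz": 0,"yaw": 0,"hand": 1}
  ],
  "force": 60
}}

```text
time: 31.83
eef_pos: [0.5743, -0.1042, 0.0385]
tool_rot: [0.17, -3.137, -0.0]
contact_force: [-1.5, -0.3, -0.8]
grip_width: 0.0196
```

>>> {"api": "step_arm", "payload": {
  "plan": [
    {"dx": 0.002,"dy": 0.0002,"dz": 0,"yaw": 0,"hand": 1},
    {"dx": 0.002,"dy": 0.0002,"dz": 0,"yaw": 0,"hand": 1},
    {"dx": 0,"dy": 0,"dz": 0,"yaw": 0,"hand": 1},
    {"dx": 0,"dy": 0,"dz": 0,"yaw": 0,"hand": 1}
  ],
  "force": 60
}}

```text
time: 32.17
eef_pos: [0.5751, -0.1039, 0.0381]
tool_rot: [0.171, -3.13, -0.001]
contact_force: [-6.6, -2.2, 2.5]
grip_width: 0.0199
```

Blue shoulder meets the face (contact 6.6 N). Release and view the dark scraper.

>>> {"api": "step_arm", "payload": {
  "plan": [
    {"dx": -0.0005,"dy": 0,"dz": -0.001,"yaw": 0,"hand": 0.2},
    {"dx": 0,"dy": 0,"dz": 0,"yaw": 0,"hand": 0.2},
    {"dx": 0,"dy": 0,"dz": 0,"yaw": 0,"hand": 0.2},
    {"dx": 0,"dy": 0,"dz": 0.03,"yaw": 0,"hand": 0.2},
    {"dx": 0,"dy": 0,"dz": 0.04,"yaw": 0,"hand": 0.2},
    {"dx": 0,"dy": -0.01,"dz": 0.03,"yaw": -4,"hand": 0},
    {"dx": -0.01,"dy": -0.014,"dz": 0.03,"yaw": -5,"hand": 0},
    {"dx": -0.01,"dy": -0.014,"dz": 0.02,"yaw": -5,"hand": 0},
    {"dx": 0,"dy": 0,"dz": 0,"yaw": 0,"hand": 0},
    {"dx": 0,"dy": 0,"dz": 0,"yaw": 0,"hand": 0},
    {"dx": 0,"dy": 0,"dz": 0,"yaw": 0,"hand": 0}
  ],
  "force": 60
}}

```text
time: 33.08
eef_pos: [0.5576, -0.1413, 0.1867]
tool_rot: [-0.212, -3.134, -0.001]
contact_force: [-0.0, 0.2, -0.7]
grip_width: 0.0425
```

```bash
python3 look.py v19; python3 scr.py v19 dark .40 .56 -.19 -.09;  python3 scr.py v19 blue .48 .6 -.19 -.05; python3 - <<'E'
import pickle
from h import *
o,im=pickle.load(open('pics/v19.pkl','rb')); r=rect('wrist',im,o,.36,.56,-.19,-.08,.01,3000)
for P in [(.47,-.134),(.49,-.137),(.51,-.14),(.53,-.143),(.48,-.1)]:
    print(P,r[int((.56-P[0])*3000),int((-.08-P[1])*3000)], cv2.cvtColor(r,cv2.COLOR_BGR2HSV)[int((.56-P[0])*3000),int((-.08-P[1])*3000)])
E
```

```text
v19 t 33.08 pos [ 0.5576 -0.1413  0.1867] yawx 172.27 tilt [-0.0007  0.0008] q6 -1.7 w 0.0425 F [-0.   0.2 -0.7]
v19 dark handle centre [ 0.5186 -0.1298] size mm [ 8.  41.8] axis yaw 175.1
v19 blue handle centre [ 0.5571 -0.1052] size mm [23.6 88.8] axis yaw 6.3
(0.47, -0.134) [ 47  71 113] [ 11 149 113]
(0.49, -0.137) [ 47  70 111] [ 11 147 111]
(0.51, -0.14) [ 47  70 111] [ 11 147 111]
(0.53, -0.143) [ 47  73 115] [ 11 151 115]
(0.48, -0.1) [ 88 135 187] [ 14 135 187]
```

```bash
python3 - <<'E'
import pickle
from h import *
o,im=pickle.load(open('pics/v19.pkl','rb')); r=rect('wrist',im,o,.36,.56,-.21,-.06,.012,1000)
h=cv2.cvtColor(r,cv2.COLOR_BGR2HSV)
for x in [.54,.52,.50,.48,.46,.44,.42,.40,.38]:
    print(x,[ '%d/%d'%(h[int((.56-x)*1000),c,1],h[int((.56-x)*1000),c,2]) for c in range(20,120,5)])
E
```

```text
0.54 ['139/165', '141/166', '139/169', '65/148', '164/193', '164/193', '166/191', '166/191', '87/103', '146/119', '144/108', '151/108', '146/108', '150/117', '148/121', '138/176', '137/177', '138/177', '137/177', '140/171']
0.52 ['138/175', '136/174', '137/175', '134/173', '164/193', '165/192', '165/192', '166/191', '167/162', '143/114', '149/96', '147/109', '146/110', '150/119', '146/101', '137/177', '137/177', '139/171', '139/171', '139/171']
0.5 ['134/186', '137/186', '135/185', '135/185', '136/185', '135/185', '136/185', '145/125', '147/125', '149/96', '149/111', '151/110', '150/117', '149/123', '147/127', '135/183', '138/183', '138/175', '146/124', '144/124']
0.48 ['138/187', '136/187', '135/187', '135/187', '135/187', '136/187', '135/187', '134/188', '137/181', '149/111', '148/110', '147/111', '149/120', '145/109', '133/188', '133/190', '135/189', '143/130', '142/131', '144/131']
0.46 ['139/178', '138/178', '136/178', '138/179', '137/179', '137/179', '137/180', '135/179', '136/202', '135/215', '136/214', '137/206', '141/186', '143/132', '137/179', '137/179', '137/179', '137/179
[... 155 characters left out ...]
 '56/160', '137/171', '137/171', '136/172', '138/172', '139/173', '137/173', '138/172']
0.42 ['138/175', '138/176', '138/175', '139/176', '138/175', '139/176', '138/176', '10/179', '7/179', '7/178', '9/178', '9/178', '137/177', '137/177', '137/177', '138/177', '138/176', '138/177', '138/176', '139/176']
0.4 ['140/175', '139/174', '138/174', '138/175', '138/174', '138/175', '89/175', '7/181', '8/181', '8/181', '9/179', '97/137', '138/174', '138/175', '139/174', '139/174', '140/173', '139/173', '139/173', '140/173']
0.38 ['0/0', '0/0', '0/0', '0/0', '0/0', '0/0', '0/0', '0/0', '0/0', '0/0', '0/0', '138/87', '139/162', '140/162', '140/162', '140/162', '140/162', '142/162', '140/162', '142/162']
```

```bash
cat > dk.py <<'E'
import pickle,sys
from h import *
o,im=pickle.load(open(f'pics/{sys.argv[1]}.pkl','rb')); p=2000
x0,x1,y0,y1=map(float,sys.argv[2:6])
r=rect('wrist',im,o,x0,x1,y0,y1,.004,p); h=cv2.cvtColor(r,cv2.COLOR_BGR2HSV).astype(int)
m=((h[...,1]<45)&(h[...,2]>120)).astype(np.uint8); m=cv2.morphologyEx(m,cv2.MORPH_OPEN,np.ones((7,7),np.uint8)); n,l,s,c=cv2.connectedComponentsWithStats(m); i=1+np.argmax(s[1:,4])
k=l==i; rows=np.where(k.any(1))[0]; X=[];Y=[];w=[]
for rr in range(rows[0]+8,rows[-1]-30):
    cc=np.where(k[rr])[0]; X.append(x1-rr/p); Y.append(y1-(cc[0]+cc[-1])/2/p); w.append((cc[-1]-cc[0])/p)
a,b=np.polyfit(X,Y,1); print('blade x',x1-rows[-1]/p,x1-rows[0]/p,'yaw',np.degrees(np.arctan(a)),'width',np.median(w))
for x in (.42,.44,.46,.48,.5): print(x,round(a*x+b,4))
br=(h[...,2]>190)&(h[...,1]>110)&(h[...,1]<170)
c0=int((y1-(a*.46+b))*p); print('brass rows x',[round(x1-q/p,4) for q in np.where(br[:,c0-6:c0+6].mean(1)>.6)[0]][::2])
E
python3 dk.py v19 .395 .56 -.19 -.09
```

```text
blade x 0.3955000000000001 0.45300000000000007 yaw -8.361723091061764 width 0.0235
0.42 -0.1253
0.44 -0.1282
0.46 -0.1311
0.48 -0.1341
0.5 -0.137
brass rows x [np.float64(0.4605), np.float64(0.4595), np.float64(0.4585), np.float64(0.4575), np.float64(0.4565), np.float64(0.4555), np.float64(0.4545), np.float64(0.4535)]
```

>>> {"api": "step_arm", "payload": {
  "plan": [
    {"dx": -0.026,"dy": 0.0026,"dz": -0.02,"yaw": -0.3,"hand": 0},
    {"dx": -0.026,"dy": 0.0026,"dz": -0.02,"yaw": -0.3,"hand": 0},
    {"dx": -0.0259,"dy": 0.0025,"dz": -0.02,"yaw": 0,"hand": 0},
    {"dx": 0,"dy": 0,"dz": -0.035,"yaw": 0,"hand": 0},
    {"dx": 0,"dy": 0,"dz": -0.035,"yaw": 0,"hand": 0},
    {"dx": 0,"dy": 0,"dz": -0.03,"yaw": 0,"hand": 0},
    {"dx": 0,"dy": 0,"dz": -0.013,"yaw": 0,"hand": 0},
    {"dx": 0,"dy": 0,"dz": -0.0097,"yaw": 0,"hand": 0},
    {"dx": 0,"dy": 0,"dz": 0,"yaw": 0,"hand": 0},
    {"dx": 0,"dy": 0,"dz": 0,"yaw": 0,"hand": 0}
  ],
  "force": 60
}}

```text
time: 33.97
eef_pos: [0.4799, -0.1337, 0.0043]
tool_rot: [-0.228, -3.132, -0.001]
contact_force: [0.4, -0.3, 0.0]
grip_width: 0.0428
```

>>> {"api": "step_arm", "payload": {
  "plan": [
    {"dx": 0,"dy": 0,"dz": 0,"yaw": 0,"hand": 1},
    {"dx": 0,"dy": 0,"dz": 0,"yaw": 0,"hand": 1},
    {"dx": 0,"dy": 0,"dz": 0,"yaw": 0,"hand": 1},
    {"dx": 0,"dy": 0,"dz": 0,"yaw": 0,"hand": 1},
    {"dx": 0,"dy": 0,"dz": 0,"yaw": 0,"hand": 1}
  ],
  "force": 60
}}

```text
time: 34.38
eef_pos: [0.4809, -0.1343, 0.0061]
tool_rot: [0.23, 3.13, -0.001]
contact_force: [-0.3, 1.3, 5.9]
grip_width: 0.02
```

>>> {"api": "step_arm", "payload": {
  "plan": [
    {"dx": 0,"dy": 0,"dz": 0.03,"yaw": 0,"hand": 1},
    {"dx": 0,"dy": 0,"dz": 0.04,"yaw": 0,"hand": 1},
    {"dx": 0,"dy": -0.01,"dz": 0.04,"yaw": 0,"hand": 1},
    {"dx": -0.01,"dy": -0.01,"dz": 0.03,"yaw": -5,"hand": 1},
    {"dx": 0,"dy": -0.01,"dz": 0,"yaw": -7,"hand": 1},
    {"dx": 0,"dy": -0.01,"dz": 0,"yaw": -7,"hand": 1},
    {"dx": 0,"dy": 0,"dz": 0,"yaw": -7,"hand": 1},
    {"dx": 0,"dy": 0,"dz": 0,"yaw": -7,"hand": 1},
    {"dx": 0,"dy": 0,"dz": 0,"yaw": -7,"hand": 1},
    {"dx": 0,"dy": 0,"dz": 0,"yaw": -7,"hand": 1},
    {"dx": 0,"dy": 0,"dz": 0,"yaw": -7,"hand": 1},
    {"dx": 0,"dy": 0,"dz": 0,"yaw": -7,"hand": 1}
  ],
  "force": 60
}}

```text
time: 35.38
eef_pos: [0.4695, -0.1741, 0.1449]
tool_rot: [1.796, 2.577, -0.0]
contact_force: [-0.7, 0.9, -1.2]
grip_width: 0.02
```

>>> {"api": "step_arm", "payload": {
  "plan": [
    {"dx": 0,"dy": 0,"dz": 0,"yaw": -7,"hand": 1},
    {"dx": 0,"dy": 0,"dz": 0,"yaw": -7,"hand": 1},
    {"dx": 0,"dy": 0,"dz": 0,"yaw": -7,"hand": 1},
    {"dx": 0,"dy": 0,"dz": 0,"yaw": -7,"hand": 1},
    {"dx": 0,"dy": 0,"dz": 0,"yaw": -7,"hand": 1},
    {"dx": 0,"dy": 0,"dz": 0,"yaw": -7,"hand": 1},
    {"dx": 0,"dy": 0,"dz": 0,"yaw": -7,"hand": 1},
    {"dx": 0,"dy": 0,"dz": 0,"yaw": -7,"hand": 1},
    {"dx": 0,"dy": 0,"dz": 0,"yaw": -7,"hand": 1},
    {"dx": 0,"dy": 0,"dz": 0,"yaw": -7,"hand": 1},
    {"dx": 0,"dy": 0,"dz": 0,"yaw": -7,"hand": 1},
    {"dx": 0,"dy": 0,"dz": 0,"yaw": -7,"hand": 1}
  ],
  "force": 60
}}

```text
time: 36.38
eef_pos: [0.4695, -0.174, 0.1448]
tool_rot: [3.059, 0.714, -0.0]
contact_force: [0.7, -0.3, -1.9]
grip_width: 0.0201
```

>>> {"api": "step_arm", "payload": {
  "plan": [
    {"dx": 0,"dy": 0,"dz": 0,"yaw": -7,"hand": 1},
    {"dx": 0,"dy": 0,"dz": 0,"yaw": -7,"hand": 1},
    {"dx": 0,"dy": 0,"dz": 0,"yaw": -6.4,"hand": 1},
    {"dx": 0,"dy": 0,"dz": 0,"yaw": 0,"hand": 1},
    {"dx": 0,"dy": 0,"dz": 0,"yaw": 0,"hand": 1}
  ],
  "force": 60
}}

```text
time: 36.8
eef_pos: [0.4696, -0.174, 0.1449]
tool_rot: [3.137, 0.175, -0.0]
contact_force: [-0.2, 1.0, -0.3]
grip_width: 0.0195
```

```bash
python3 look.py v20; cat > bl.py <<'E'
import pickle,sys
from h import *
o,im=pickle.load(open(f'pics/{sys.argv[1]}.pkl','rb')); R=cv2.Rodrigues(np.array(o['tool_rot'],float))[0]; p=np.array(o['eef_pos'])
ppm=4000; W,Hh=int(.06*ppm),int(.1*ppm); jj,ii=np.meshgrid(np.arange(W),np.arange(Hh))
P=np.stack([.12-ii/ppm,-.03+jj/ppm,np.full(ii.shape,.002)],-1).reshape(-1,3)@R.T+p
m=w2pix('wrist',P,o).reshape(Hh,W,2).astype(np.float32); r=cv2.remap(im,m[...,0],m[...,1],cv2.INTER_LINEAR); h=cv2.cvtColor(r,cv2.COLOR_BGR2HSV).astype(int)
k=((h[...,1]<45)&(h[...,2]>90)).astype(np.uint8); k=cv2.morphologyEx(k,cv2.MORPH_OPEN,np.ones((7,7),np.uint8)); n,l,s,c=cv2.connectedComponentsWithStats(k); i=1+np.argmax(s[1:,4]); k=l==i
rows=np.where(k.any(1))[0]; X=[];Y=[];w=[]
for rr in range(rows[0]+40,rows[0]+220):
    cc=np.where(k[rr])[0]; X.append(.12-rr/ppm); Y.append(-.03+(cc[0]+cc[-1])/2/ppm); w.append((cc[-1]-cc[0])/ppm)
a,b=np.polyfit(X,Y,1); print('tip tool x',.12-rows[0]/ppm,'end',.12-rows[-1]/ppm,'y at 0',round(b,4),'y at .1',round(b+.1*a,4),'ang',np.degrees(np.arctan(a)),'w',np.median(w))
E
python3 bl.py v20
```

```text
v20 t 36.8 pos [ 0.4696 -0.174   0.1449] yawx 6.38 tilt [-0.     -0.0002] q6 1.08 w 0.0195 F [-0.2  1.  -0.3]
tip tool x 0.108 end 0.028249999999999997 y at 0 0.0006 y at .1 0.0013 ang 0.3795317559314196 w 0.0235
```

>>> {"api": "step_arm", "payload": {
  "plan": [
    {"dx": 0.005,"dy": -0.0003,"dz": -0.027,"yaw": 0,"hand": 1},
    {"dx": 0.005,"dy": -0.0003,"dz": -0.027,"yaw": 0,"hand": 1},
    {"dx": 0.005,"dy": -0.0003,"dz": -0.027,"yaw": 0,"hand": 1},
    {"dx": 0.005,"dy": -0.0002,"dz": -0.0254,"yaw": 0,"hand": 1},
    {"dx": 0,"dy": 0,"dz": 0,"yaw": 0,"hand": 1},
    {"dx": 0,"dy": 0,"dz": 0,"yaw": 0,"hand": 1},
    {"dx": 0,"dy": 0,"dz": 0,"yaw": 0,"hand": 1},
    {"dx": 0,"dy": 0,"dz": 0,"yaw": 0,"hand": 1},
    {"dx": 0,"dy": 0,"dz": 0,"yaw": 0,"hand": 1}
  ],
  "force": 60
}}

```text
time: 37.6
eef_pos: [0.4907, -0.1756, 0.0401]
tool_rot: [3.136, 0.171, 0.005]
contact_force: [-0.2, 0.6, -1.3]
grip_width: 0.0201
```

>>> {"api": "step_arm", "payload": {
  "plan": [
    {"dx": 0.0099,"dy": 0.0011,"dz": 0,"yaw": 0,"hand": 1},
    {"dx": 0.0099,"dy": 0.0011,"dz": 0,"yaw": 0,"hand": 1},
    {"dx": 0.0099,"dy": 0.0011,"dz": 0,"yaw": 0,"hand": 1},
    {"dx": 0,"dy": 0,"dz": 0,"yaw": 0,"hand": 1}
  ],
  "force": 60
}}

```text
time: 37.93
eef_pos: [0.5229, -0.1721, 0.039]
tool_rot: [3.135, 0.172, 0.006]
contact_force: [-0.4, 0.2, -1.2]
grip_width: 0.0199
```

>>> {"api": "step_arm", "payload": {
  "plan": [
    {"dx": 0.0099,"dy": 0.0011,"dz": 0,"yaw": 0,"hand": 1},
    {"dx": 0.0099,"dy": 0.0011,"dz": 0,"yaw": 0,"hand": 1},
    {"dx": 0.0099,"dy": 0.0011,"dz": 0,"yaw": 0,"hand": 1},
    {"dx": 0.0099,"dy": 0.0011,"dz": 0,"yaw": 0,"hand": 1},
    {"dx": 0.0099,"dy": 0.0011,"dz": 0,"yaw": 0,"hand": 1},
    {"dx": 0,"dy": 0,"dz": 0,"yaw": 0,"hand": 1},
    {"dx": 0,"dy": 0,"dz": 0,"yaw": 0,"hand": 1}
  ],
  "force": 60
}}

```text
time: 38.52
eef_pos: [0.5695, -0.1662, 0.0382]
tool_rot: [3.137, 0.171, -0.001]
contact_force: [0.5, -0.1, 0.2]
grip_width: 0.0202
```

>>> {"api": "step_arm", "payload": {
  "plan": [
    {"dx": 0.004,"dy": 0.0004,"dz": 0,"yaw": 0,"hand": 1},
    {"dx": 0.003,"dy": 0.0003,"dz": 0,"yaw": 0,"hand": 1},
    {"dx": 0.002,"dy": 0.0002,"dz": 0,"yaw": 0,"hand": 1},
    {"dx": 0.002,"dy": 0.0002,"dz": 0,"yaw": 0,"hand": 1},
    {"dx": 0,"dy": 0,"dz": 0,"yaw": 0,"hand": 1},
    {"dx": 0,"dy": 0,"dz": 0,"yaw": 0,"hand": 1}
  ],
  "force": 60
}}

```text
time: 39.02
eef_pos: [0.579, -0.1653, 0.0382]
tool_rot: [-3.137, -0.17, 0.003]
contact_force: [-2.9, -0.7, 1.1]
grip_width: 0.0202
```

>>> {"api": "step_arm", "payload": {
  "plan": [
    {"dx": 0.002,"dy": 0.0002,"dz": 0,"yaw": 0,"hand": 1},
    {"dx": 0.001,"dy": 0.0001,"dz": 0,"yaw": 0,"hand": 1},
    {"dx": 0,"dy": 0,"dz": 0,"yaw": 0,"hand": 1},
    {"dx": 0,"dy": 0,"dz": 0,"yaw": 0,"hand": 1}
  ],
  "force": 60
}}

```text
time: 39.35
eef_pos: [0.5792, -0.1651, 0.0378]
tool_rot: [-3.136, -0.171, 0.013]
contact_force: [-9.5, -2.3, 3.9]
grip_width: 0.0196
```

>>> {"api": "step_arm", "payload": {
  "plan": [
    {"dx": -0.0005,"dy": 0,"dz": -0.001,"yaw": 0,"hand": 0.2},
    {"dx": 0,"dy": 0,"dz": 0,"yaw": 0,"hand": 0.2},
    {"dx": 0,"dy": 0,"dz": 0,"yaw": 0,"hand": 0.2},
    {"dx": 0,"dy": 0,"dz": 0.03,"yaw": 0,"hand": 0.2},
    {"dx": 0,"dy": 0,"dz": 0.04,"yaw": 0,"hand": 0.2},
    {"dx": -0.025,"dy": -0.023,"dz": 0.02,"yaw": -4,"hand": 0},
    {"dx": -0.025,"dy": -0.023,"dz": 0.02,"yaw": -4,"hand": 0},
    {"dx": -0.025,"dy": -0.023,"dz": 0.02,"yaw": -4,"hand": 0},
    {"dx": -0.025,"dy": -0.023,"dz": 0.02,"yaw": -4,"hand": 0},
    {"dx": -0.025,"dy": -0.023,"dz": 0.01,"yaw": -1,"hand": 0},
    {"dx": -0.025,"dy": -0.023,"dz": 0,"yaw": 0,"hand": 0},
    {"dx": -0.025,"dy": -0.023,"dz": 0,"yaw": 0,"hand": 0}
  ],
  "force": 60
}}

```text
time: 40.35
eef_pos: [0.4075, -0.3274, 0.1991]
tool_rot: [3.125, -0.294, 0.007]
contact_force: [-0.1, -0.8, -1.3]
grip_width: 0.0424
```

>>> {"api": "step_arm", "payload": {
  "plan": [
    {"dx": 0,"dy": 0,"dz": 0,"yaw": 0,"hand": 0},
    {"dx": 0,"dy": 0,"dz": 0,"yaw": 0,"hand": 0},
    {"dx": 0,"dy": 0,"dz": 0,"yaw": 0,"hand": 0}
  ],
  "force": 60
}}

```text
time: 40.6
eef_pos: [0.4083, -0.3259, 0.1977]
tool_rot: [3.127, -0.296, 0.002]
contact_force: [-0.1, -0.8, -0.0]
grip_width: 0.0428
```

```bash
python3 look.py v21; python3 scr.py v21 red .39 .58 -.40 -.28; python3 dk.py v21 .40 .60 -.40 -.30
```

```text
v21 t 40.6 pos [ 0.4083 -0.3259  0.1977] yawx -10.81 tilt [ 0.0015 -0.0003] q6 1.06 w 0.0428 F [-0.1 -0.8 -0. ]
v21 red handle centre [ 0.4524 -0.361 ] size mm [22.3 80.8] axis yaw 162.6
blade x 0.49849999999999994 0.5765 yaw -11.690431272412043 width 0.0225
0.42 -0.3621
0.44 -0.3663
0.46 -0.3704
0.48 -0.3745
0.5 -0.3787
brass rows x [np.float64(0.501), np.float64(0.5), np.float64(0.499), np.float64(0.498), np.float64(0.497), np.float64(0.496), np.float64(0.495), np.float64(0.494)]
```

The red scraper has been nudged; re-measure with a wider window.

```bash
python3 dk.py v21 .40 .60 -.45 -.31; python3 scr.py v21 red .38 .58 -.45 -.28
```

```text
blade x 0.49849999999999994 0.5765 yaw -16.356987674881907 width 0.0245
0.42 -0.353
0.44 -0.3589
0.46 -0.3647
0.48 -0.3706
0.5 -0.3765
brass rows x []
v21 red handle centre [ 0.4524 -0.361 ] size mm [22.3 80.8] axis yaw 162.6
```

>>> {"api": "step_arm", "payload": {
  "plan": [
    {"dx": 0.0218,"dy": -0.014,"dz": -0.025,"yaw": -2.1,"hand": 0},
    {"dx": 0.0218,"dy": -0.014,"dz": -0.025,"yaw": -2.1,"hand": 0},
    {"dx": 0.0218,"dy": -0.0142,"dz": -0.025,"yaw": -2.1,"hand": 0},
    {"dx": 0,"dy": 0,"dz": -0.035,"yaw": 0,"hand": 0},
    {"dx": 0,"dy": 0,"dz": -0.035,"yaw": 0,"hand": 0},
    {"dx": 0,"dy": 0,"dz": -0.025,"yaw": 0,"hand": 0},
    {"dx": 0,"dy": 0,"dz": -0.014,"yaw": 0,"hand": 0},
    {"dx": 0,"dy": 0,"dz": -0.0097,"yaw": 0,"hand": 0},
    {"dx": 0,"dy": 0,"dz": 0,"yaw": 0,"hand": 0},
    {"dx": 0,"dy": 0,"dz": 0,"yaw": 0,"hand": 0}
  ],
  "force": 60
}}

```text
time: 41.48
eef_pos: [0.4739, -0.3677, 0.0038]
tool_rot: [3.107, -0.465, 0.001]
contact_force: [0.1, -0.6, 0.1]
grip_width: 0.0428
```

>>> {"api": "step_arm", "payload": {
  "plan": [
    {"dx": 0,"dy": 0,"dz": 0,"yaw": 0,"hand": 1},
    {"dx": 0,"dy": 0,"dz": 0,"yaw": 0,"hand": 1},
    {"dx": 0,"dy": 0,"dz": 0,"yaw": 0,"hand": 1},
    {"dx": 0,"dy": 0,"dz": 0,"yaw": 0,"hand": 1},
    {"dx": 0,"dy": 0,"dz": 0,"yaw": 0,"hand": 1}
  ],
  "force": 60
}}

```text
time: 41.9
eef_pos: [0.474, -0.3688, 0.0055]
tool_rot: [3.105, -0.467, 0.005]
contact_force: [0.7, 1.2, 6.4]
grip_width: 0.0199
```

>>> {"api": "step_arm", "payload": {
  "plan": [
    {"dx": 0,"dy": 0,"dz": 0.03,"yaw": 0,"hand": 1},
    {"dx": 0,"dy": 0,"dz": 0.04,"yaw": 0,"hand": 1},
    {"dx": 0,"dy": 0.015,"dz": 0.035,"yaw": 3,"hand": 1},
    {"dx": 0,"dy": 0.025,"dz": 0.03,"yaw": 5,"hand": 1},
    {"dx": 0,"dy": 0.03,"dz": 0.005,"yaw": 5,"hand": 1},
    {"dx": 0,"dy": 0.03,"dz": 0,"yaw": 5,"hand": 1},
    {"dx": 0,"dy": 0.028,"dz": 0,"yaw": 5.3,"hand": 1},
    {"dx": 0,"dy": 0,"dz": 0,"yaw": 0,"hand": 1},
    {"dx": 0,"dy": 0,"dz": 0,"yaw": 0,"hand": 1},
    {"dx": 0,"dy": 0,"dz": 0,"yaw": 0,"hand": 1},
    {"dx": 0,"dy": 0,"dz": 0,"yaw": 0,"hand": 1}
  ],
  "force": 60
}}

```text
time: 42.82
eef_pos: [0.4731, -0.2411, 0.1437]
tool_rot: [3.136, 0.168, 0.0]
contact_force: [-0.4, -0.3, -0.8]
grip_width: 0.0198
```

```bash
python3 look.py v22; python3 bl.py v22
```

```text
v22 t 42.82 pos [ 0.4731 -0.2411  0.1437] yawx 6.14 tilt [ 0.0003 -0.0006] q6 0.97 w 0.0198 F [-0.4 -0.3 -0.8]
tip tool x 0.10575 end 0.025749999999999995 y at 0 0.0007 y at .1 0.0001 ang -0.3924997480479009 w 0.0235
```

>>> {"api": "step_arm", "payload": {
  "plan": [
    {"dx": 0.0058,"dy": 0.001,"dz": -0.027,"yaw": 0,"hand": 1},
    {"dx": 0.0058,"dy": 0.001,"dz": -0.027,"yaw": 0,"hand": 1},
    {"dx": 0.0058,"dy": 0.001,"dz": -0.026,"yaw": 0,"hand": 1},
    {"dx": 0.0058,"dy": 0.0009,"dz": -0.0252,"yaw": 0,"hand": 1},
    {"dx": 0,"dy": 0,"dz": 0,"yaw": 0,"hand": 1},
    {"dx": 0,"dy": 0,"dz": 0,"yaw": 0,"hand": 1},
    {"dx": 0,"dy": 0,"dz": 0,"yaw": 0,"hand": 1},
    {"dx": 0,"dy": 0,"dz": 0,"yaw": 0,"hand": 1},
    {"dx": 0,"dy": 0,"dz": 0,"yaw": 0,"hand": 1}
  ],
  "force": 60
}}

```text
time: 43.62
eef_pos: [0.4968, -0.237, 0.0402]
tool_rot: [3.135, 0.169, 0.004]
contact_force: [0.2, -0.5, -0.6]
grip_width: 0.0202
```

>>> {"api": "step_arm", "payload": {
  "plan": [
    {"dx": 0.0099,"dy": 0.0011,"dz": 0,"yaw": 0,"hand": 1},
    {"dx": 0.0099,"dy": 0.0011,"dz": 0,"yaw": 0,"hand": 1},
    {"dx": 0.0099,"dy": 0.0011,"dz": 0,"yaw": 0,"hand": 1},
    {"dx": 0,"dy": 0,"dz": 0,"yaw": 0,"hand": 1}
  ],
  "force": 60
}}

```text
time: 43.95
eef_pos: [0.5291, -0.2332, 0.0391]
tool_rot: [3.135, 0.172, 0.006]
contact_force: [1.1, -0.3, -0.7]
grip_width: 0.02
```

>>> {"api": "step_arm", "payload": {
  "plan": [
    {"dx": 0.0099,"dy": 0.0011,"dz": 0,"yaw": 0,"hand": 1},
    {"dx": 0.0099,"dy": 0.0011,"dz": 0,"yaw": 0,"hand": 1},
    {"dx": 0.0099,"dy": 0.0011,"dz": 0,"yaw": 0,"hand": 1},
    {"dx": 0.0099,"dy": 0.0011,"dz": 0,"yaw": 0,"hand": 1},
    {"dx": 0.0099,"dy": 0.0011,"dz": 0,"yaw": 0,"hand": 1},
    {"dx": 0,"dy": 0,"dz": 0,"yaw": 0,"hand": 1},
    {"dx": 0,"dy": 0,"dz": 0,"yaw": 0,"hand": 1}
  ],
  "force": 60
}}

```text
time: 44.53
eef_pos: [0.5758, -0.2273, 0.0383]
tool_rot: [3.137, 0.171, -0.001]
contact_force: [0.4, 0.7, -1.4]
grip_width: 0.02
```

>>> {"api": "step_arm", "payload": {
  "plan": [
    {"dx": 0.004,"dy": 0.0004,"dz": 0,"yaw": 0,"hand": 1},
    {"dx": 0.003,"dy": 0.0003,"dz": 0,"yaw": 0,"hand": 1},
    {"dx": 0.002,"dy": 0.0002,"dz": 0,"yaw": 0,"hand": 1},
    {"dx": 0.002,"dy": 0.0002,"dz": 0,"yaw": 0,"hand": 1},
    {"dx": 0.001,"dy": 0.0001,"dz": 0,"yaw": 0,"hand": 1},
    {"dx": 0,"dy": 0,"dz": 0,"yaw": 0,"hand": 1},
    {"dx": 0,"dy": 0,"dz": 0,"yaw": 0,"hand": 1}
  ],
  "force": 60
}}

```text
time: 45.12
eef_pos: [0.5872, -0.2263, 0.0385]
tool_rot: [3.137, 0.17, -0.0]
contact_force: [-1.1, 1.0, -0.6]
grip_width: 0.0201
```

>>> {"api": "step_arm", "payload": {
  "plan": [
    {"dx": 0.002,"dy": 0.0002,"dz": 0,"yaw": 0,"hand": 1},
    {"dx": 0.002,"dy": 0.0002,"dz": 0,"yaw": 0,"hand": 1},
    {"dx": 0,"dy": 0,"dz": 0,"yaw": 0,"hand": 1},
    {"dx": 0,"dy": 0,"dz": 0,"yaw": 0,"hand": 1}
  ],
  "force": 60
}}

```text
time: 45.45
eef_pos: [0.5881, -0.226, 0.0382]
tool_rot: [-3.136, -0.171, 0.011]
contact_force: [-7.4, -2.0, 3.4]
grip_width: 0.0199
```

>>> {"api": "step_arm", "payload": {
  "plan": [
    {"dx": -0.0005,"dy": 0,"dz": -0.001,"yaw": 0,"hand": 0.2},
    {"dx": 0,"dy": 0,"dz": 0,"yaw": 0,"hand": 0.2},
    {"dx": 0,"dy": 0,"dz": 0,"yaw": 0,"hand": 0.2},
    {"dx": 0,"dy": 0,"dz": 0.03,"yaw": 0,"hand": 0.2},
    {"dx": 0,"dy": 0,"dz": 0.04,"yaw": 0,"hand": 0.2},
    {"dx": 0,"dy": 0,"dz": 0.04,"yaw": 0,"hand": 0.2},
    {"dx": -0.012,"dy": 0.026,"dz": 0.025,"yaw": 0,"hand": 0.2},
    {"dx": -0.012,"dy": 0.026,"dz": 0.025,"yaw": 0,"hand": 0.2},
    {"dx": -0.012,"dy": 0.026,"dz": 0.025,"yaw": 0,"hand": 0.2},
    {"dx": -0.012,"dy": 0.026,"dz": 0.025,"yaw": 0,"hand": 0.2},
    {"dx": -0.012,"dy": 0.026,"dz": 0.025,"yaw": 0,"hand": 0.2},
    {"dx": -0.012,"dy": 0.026,"dz": 0.025,"yaw": 0,"hand": 0.2}
  ],
  "force": 60
}}

```text
time: 46.45
eef_pos: [0.5184, -0.0685, 0.2991]
tool_rot: [3.137, 0.17, 0.003]
contact_force: [0.6, 0.3, 0.4]
grip_width: 0.0341
```

>>> {"api": "step_arm", "payload": {
  "plan": [
    {"dx": 0,"dy": 0.03,"dz": 0.02,"yaw": 0,"hand": 0.2},
    {"dx": 0,"dy": 0,"dz": 0,"yaw": 0,"hand": 0.2},
    {"dx": 0,"dy": 0,"dz": 0,"yaw": 0,"hand": 0.2},
    {"dx": 0,"dy": 0,"dz": 0,"yaw": 0,"hand": 0.2}
  ],
  "force": 60
}}

```text
time: 46.78
eef_pos: [0.5189, -0.04, 0.3171]
tool_rot: [3.136, 0.171, -0.0]
contact_force: [-0.1, -0.5, -0.2]
grip_width: 0.034
```

```bash
python3 look.py v23; python3 - <<'E'
import pickle
from h import *
o,im=pickle.load(open('pics/v23.pkl','rb'))
a=rect('wrist',im,o,.48,.71,-.29,.30,.04,1350)
s=ctrl.snapshot('scene'); b=cv2.resize(s[225:315,255:375],(400,280),interpolation=cv2.INTER_CUBIC); c=cv2.resize(s[195:300,130:240],(396,280),interpolation=cv2.INTER_CUBIC)
W=np.zeros((595,800,3),np.uint8); W[:a.shape[0],:a.shape[1]]=a[:, :800]; W[315:595,:400]=b; W[315:595,404:800]=c
cv2.imwrite('pics/fin.png',W)
E
```

```text
v23 t 46.78 pos [ 0.5189 -0.04    0.3171] yawx 6.25 tilt [-0.0001 -0.0005] q6 1.36 w 0.034 F [-0.1 -0.5 -0.2]
```

View pics/fin.png

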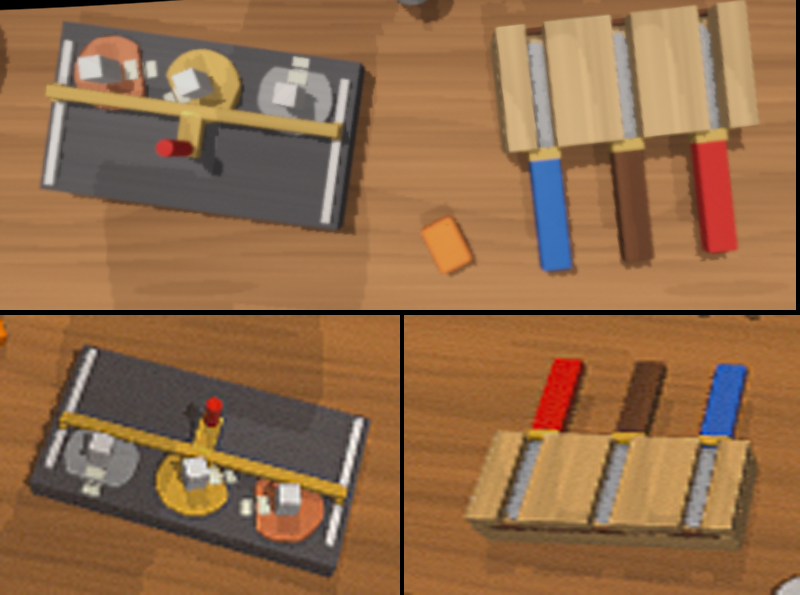

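The final picture shows all three stakes down with marks aligned and the keeper over the flanges. The three scrapers sit with shoulders at the rack face, and their blades show along the slits. Nothing touches the gripper, so I'm handing in.

```bash
python3 -c "
from workcell import ctrl; print(ctrl.finish_job(), ctrl.get_obs()['time'])"
```

```text
the job is handed in; nothing more can be done
the job is handed in; nothing more can be done
```

I handed the job in at about 47 s of the 210 s allowed. No verdict is reported, so what follows is what my own checks showed.

- **Keeper and stakes:** I slid the keeper open and set grey in the hole at the −y end, yellow in the middle hole and copper in the hole at the +y end. Each seated at the expected height. I then slid the keeper shut until it met its end stop, at 10 N.
- **Scrapers:** From the +y side the slots now hold blue, dark and red. I pushed each in until its shoulder met the rack face, at 7–10 N.
- **Last checks:** The final wrist and scene pictures show all stake flats matched to their hole marks, the bar over the flanges, and the blades lined up in the slits. The gripper was clear. I never moved near the jar, bowl, tin or hammer, but did not measure them again at the end.
- **What disagreed:**
  - The red scraper had been knocked about 3 cm aside before I reached it, so I measured it again.
  - The grey stake sat about 5 mm off centre in the grip. I measured that offset in the picture and corrected for it before inserting.
  - The rack face turned out about 1.5 mm farther than the picture gave.
  - A few early move calls were refused because rows need all five values.

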